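# Level the seal carver's stand, feed the blanks, swing the magnifier over

### The job

Get the carving stand ready: first turn its two black foot screws until the bubble of each of its two tube vials lies between the vial's black lines. Then feed every stone blank lying on the table lengthwise into the guide channel, pushing with the push stick, until each lies wholly under the brass lips. Lay the stick flat back on its blue mat, along it and about in the middle, then swing the magnifier in over the channel up to its stop, keeping the bubbles there and leaving the pot, jar and vise alone.

Things in the scene. Friction and masses are not known exactly. Their poses are not given: they have to be found in the camera images.
- stand: Fixed levelling stand: steel base plate 12 mm thick under an aluminium deck, top 60 mm above the table. Origin on the table; x away from the robot at yaw 0, y along the channel from its mouth to its closed end. Deck: x -85..85, y -202..158 mm. It rests on a fixed pivot foot at (58, 130), foot screw A at (58, -100) and screw B on an ear at (-95, 130) mm and tilts under half a degree.
- vial_a (a point): Middle of tube vial A (black block 68 mm long with a green window, two black lines 26 mm apart inside) lying along y on the deck at (45, 15) mm in the stand's frame, about 71 mm above the table. It shows the tilt along y, set by screw A.
- bubble_a (a point): Middle of the pale bubble of vial A, 18 mm long. It moves along the stand's y towards the higher end; the deck is level along y when it coincides with vial_a.
- vial_b (a point): Middle of tube vial B, same size, lying along x over the pivot foot at (50, 130) mm in the stand's frame, about 75 mm above the table. It shows the tilt along x, set by screw B.
- bubble_b (a point): Middle of the pale bubble of vial B, 18 mm long. It moves along the stand's x towards the higher side; level along x when it coincides with vial_b.
- screw_a_grip (a point): Round black knob of foot screw A, 44 mm across, 32 mm tall, axis upright; this point is on the axis, 10 mm below its top, about 112 mm above the table. Turned clockwise (from above) it raises its corner and moves bubble A to the stand's -y, 2.1 mm per rad (B not at all); anticlockwise to +y. Friction 0.05 N m; stays as left. Starts 2.5 to 5 rad from level. A brass stem 30 mm high is under it.
- screw_b_grip (a point): Round black knob of foot screw B, on the ear towards the robot, same size, point and feel as A. Turning it clockwise seen from above raises that corner and moves bubble B towards -x of the stand (towards the robot side), 3.2 mm per radian; anticlockwise towards +x. Starts 2.2 to 4.4 rad from level.
- channel_mouth (a point): Middle of the guide channel's floor (deck top) where the brass lips begin, at (-35, -60, 60) mm in the stand's frame, axes as the stand's, tilting with the deck. From here the channel runs 200 mm in +y to its end stop: 32 mm wide, 30 high, side walls 8 mm thick, covered by two lips (tops 36 mm above the floor) but for a 12 mm slot along the middle, so blanks enter only at the mouth.
- load_spot (a point): Middle of the bare open loading part of the deck in line with the channel, on the deck top, 95 mm before the mouth (-y). The loading part runs from 142 to 40 mm before the mouth; from there two wooden cheeks 24 mm high narrow from about 60 mm apart to about 32 mm at the mouth.
- blank1: Dark green-grey stone seal blank, a bar 60 (its x) x 26 x 26 mm, 110 g more or less, lying on the table; origin at its centre (any long side may be up after a knock). Two or three of the blanks are there (None: absent).
- blank2: Red-brown stone blank, same size and origin.
- blank3: Light green stone blank, same size and origin.
- stick: Push stick: wooden bar 190 (its x) x 14 x 16 mm with a red grip block, 44 (x) x 16 (y) mm, standing on it from 16 to 50 mm height, its middle 30 mm behind the stick's middle (x = -30 mm). Origin at the middle of the underside; the pushing tip is the +x end. 80 g, balances close to the grip block. At the start it lies on its mat.
- stick_handle (a point): Middle of the stick's red grip block, 35 mm above the stick's underside.
- stick_tip (a point): Middle of the stick's pushing end face, 8 mm above its underside.
- stick_mat: Fixed flat blue mat 230 (x) x 80 (y) x 3 mm; origin at the centre of its underside, on the table.
- lens_arm (a joint): Angle (rad) of the magnifier arm about its upright post: 0 at its stop over the channel, growing clockwise seen from above as it swings clear (2.2 at most). It turns with light friction (0.06 N m) and stays where it is left.
- lens_hinge (a point): The arm's upright hinge axis, on top of the post, 165 mm above the table, at (107, 110) mm in the stand's frame.
- lens_handle (a point): Orange upright handle pin of the arm, 16 mm in diameter, its top 60 mm above the hinge point (225 mm above the table) and free of the arm from 176 mm up; this point lies on its axis 205 mm above the table, 85 mm out from the hinge axis.
- lens (a point): Centre of the round magnifier, 94 mm across with its frame, 155 mm out from the hinge axis and 171 mm above the table; its underside clears everything on the deck.
- pen_pot: Bystander: red pot with tools standing in it, 92 mm across, 190 mm tall, origin at the centre of its underside.
- paste_jar: Bystander: white jar 80 mm across, 44 mm tall, origin at the centre of its underside.
- vise: Bystander: small dark wooden vise 100 x 50 x 65 mm, origin at the centre of its underside.
There are look-alikes about, which are no part of the job. Of the things like the blank2, leave any that is orange; of the rest the smaller one is meant.

How it is judged:
On the way, in this order (a step that is already met when the one before it is completed fails the run):
1. both bubbles lie between their lines (horizontal distance between bubble_a and vial_a below 0.004 m and horizontal distance between bubble_b and vial_b below 0.004 m), for 0.5 s.
2. the stick pushes a blank ((contact force between stick and blank1 above 0.2 N or contact force between stick and blank2 above 0.2 N or contact force between stick and blank3 above 0.2 N)), for 0.05 s.
3. every blank lies wholly under the lips, in the channel (y of blank1 in the frame of channel_mouth between 0.029 and 0.18 m and x of blank1 in the frame of channel_mouth between -0.008 and 0.008 m and z of blank1 in the frame of channel_mouth between 0.006 and 0.02 m and y of blank2 in the frame of channel_mouth between 0.029 and 0.18 m and x of blank2 in the frame of channel_mouth between -0.008 and 0.008 m and z of blank2 in the frame of channel_mouth between 0.006 and 0.02 m and y of blank3 in the frame of channel_mouth between 0.029 and 0.18 m and x of blank3 in the frame of channel_mouth between -0.008 and 0.008 m and z of blank3 in the frame of channel_mouth between 0.006 and 0.02 m), for 0.2 s.
4. the stick lies back on its mat (x of stick in the frame of stick_mat between -0.04 and 0.04 m and y of stick in the frame of stick_mat between -0.03 and 0.03 m and height (world z) of stick below 0.012 m and angle between stick's own z axis and vertical below 0.15 rad and angle between the x axis of stick and the x axis of stick_mat, either way round below 0.3 rad and not (contact force between the fingers and stick above 0.05 N)), for 0.2 s.
5. the magnifier is swung in over the channel (value of joint lens_arm below 0.12 rad), for 0.2 s.
At the end, for the whole second after the job is handed in: Both bubbles within 4 mm of their vial's middle; every blank on the channel floor, its middle 29 mm or more past the mouth; stick flat on its mat, within 40 mm along and 30 mm across of the middle and 0.3 rad of its direction; magnifier arm under 0.12 rad from its stop; all at rest (all of step 1 and all of step 3 and x of stick in the frame of stick_mat between -0.04 and 0.04 m and y of stick in the frame of stick_mat between -0.03 and 0.03 m and height (world z) of stick below 0.012 m and angle between stick's own z axis and vertical below 0.15 rad and angle between the x axis of stick and the x axis of stick_mat, either way round below 0.3 rad and value of joint lens_arm below 0.12 rad and linear speed of each of blank1, blank2, blank3, stick below 0.01 m/s); the robot touches nothing.
It fails at once if pen_pot is knocked away (over 30 mm) or tipped (distance of pen_pot from where it was at the start of the episode above 0.03 m or angle between pen_pot's own z axis and vertical above 0.4 rad).
It fails at once if paste_jar is knocked away (over 30 mm) or tipped (distance of paste_jar from where it was at the start of the episode above 0.03 m or angle between paste_jar's own z axis and vertical above 0.4 rad).
It fails at once if vise is knocked away (over 30 mm) or tipped (distance of vise from where it was at the start of the episode above 0.03 m or angle between vise's own z axis and vertical above 0.4 rad).
Of blank1, blank2, blank3 only 2 to 3 are there at a start; the rules pass over those that are not, and their reading is None.
At some moment in a run one of blank1, blank2, blank3 may be knocked a few centimetres aside while the robot is not near it.
It also fails if it takes over 210 s, if anything falls off the work surface, if the arm or the gripper's body presses on something with over 40 N, if the wrist force passes 120 N, or if a joint passes its speed limit or range.

### The arm

A 6-joint arm with a two-finger parallel gripper is mounted at the origin on the work surface. World frame = base frame: x ahead of the robot, y to its left, z up, the work surface at z = 0. Lengths are in m, angles in rad, forces in N, time in s.
With the tool pointing down it reaches from about 0.4 to 0.925 m from the base axis. Payload 3.4 kg.
Tool frame: the origin (TCP) lies between the finger pads; the fingertips stand 14 mm ahead of it and the grasp point (between the pads) lies 5 mm behind it; z points along the fingers, y is the line along which they close (so a half turn about z gives the same grasp; the last joint's range is limited). The gripper opens to 85 mm and grips with 20 to 120 N. Pads are 22 mm wide; open, the fingers measure 114 mm over their backs; the gripper's body (76 mm by 85 mm) begins 54 mm behind the grasp point. The pads swing forward as they close: fully open they stand 13 mm farther back than shut.
Start: joints at [-1.248, 0.307, 1.506, -0, 1.328, -0.073], TCP at [0.222, -0.531, 0.245] pointing down, gripper open.
Joint ranges: [-3.12, 3.12], [-1.05, 2.28], [0.14, 2.33], [-1.42, 4.57], [0.1, 2.73], [-2.68, 2.68]. Speed limits (rad/s): [2.57, 2.57, 3.14, 3.14, 3.14, 3.14].

### API

Orientations are given as a 3x3 rotation matrix whose columns are the frame's x, y, z axes.
In Python, from rig import get_obs, optics, ticket gives the robot as it stands. The module is installed in compiled form; this text tells all that it offers.
- The arm moves only by the tool apply_moves, never from a script. Its argument "plan" is one flat list of numbers, 5 for each row, row after row: the shift along the world's x, y, z in m, then the turn about the world's z in rad, then the closure in counts, from 0 (fully open) to 255 (shut). A call has 1 to 20 rows; each row is the pose to reach, as a shift and turn from the pose commanded when the call began; what a row does not reach only later rows make up. A row lasts 1/10 s, in which the tool goes at most 50 mm and 8.59 degrees, less where a joint would pass 70% of its speed; a pose out of reach is approached as far as the arm can. A call with a gripper value outside its range is refused whole. The fingers move at their own pace and stop on an object; "newtons" is the grip in N (left out, the last holds). Time passes only in rows, so rows that repeat a pose let the fingers close. It gives the time, the measured TCP pose, the force, the opening and the grip force at its end, in the units of the state.
- get_obs(): the state, without advancing time (a new reading comes with each control period).
- optics.get_image(name): name is "side" or "top"; returns the picture (384x512x3 uint8, red, green, blue); there is no depth.
- optics.camera_info(name): a dict with "K" (3x3 intrinsics, pixels), "cam_to_world" (4x4, takes a point from camera to world coordinates). Camera axes: x right, y up, looking along -z (the intrinsics and any distortion apply to the point x, -y, -z); pixel columns grow to the right and rows downward; lengths in m; the calibration is good to about 2 mm. A picture is of the moment at which its call begins. camera_info takes no time and is no camera call.
- ticket.job_done(): hands the job in; it is judged then, once.
The state is a dict: "time": time; "q": joint angles; "qd": joint speeds; "effort": joint torques, N m; "position": TCP position; "ee_rot": TCP orientation; "force": force on the tool from outside, world axes, zero at the start; "torque": the same for the moment, N m; "grip_width": finger opening in m; "gripper_force": force on a finger pad.
Only numpy, scipy, OpenCV 4.12 (cv2) and the standard library are available. Lean on these libraries where they do the work, as an engineer would, in place of code of your own. Each camera call takes 0.05 s, during which the arm holds its last target. There are 200 camera calls.

## Working session

There is one attempt and no reset: what is moved stays moved. The work goes in short steps, Python scripts to look and compute and a tool call to move; the robot and the scene stay as the last step left them, time stands still between calls to the robot, and variables do not carry over. Pictures are saved under pics/ and viewed, at most 14 in all, crops included, and the job is handed in when it is done.

Besides the shell and the picture viewer there is one more tool, called after ">>>" as name(argument=value, ...) on one line, values as JSON. apply_moves: Moves the arm, as the interface text tells. Its arguments: {"type":"object","properties":{"plan":{"type":"array"},"newtons":{"type":"number"}},"required":["plan"]}

```bash
mkdir -p pics; cat > h.py <<'E'
import numpy as np, cv2
from rig import get_obs, optics, ticket
def cam(n):
    c=optics.camera_info(n); return np.array(c["K"]),np.array(c["cam_to_world"]),c
def snap(n,f):
    im=optics.get_image(n); cv2.imwrite(f,im[:,:,::-1]); return im
def ray(n,u,v):
    K,T,c=cam(n); d=c.get("dist",c.get("distortion"))
    p=cv2.undistortPoints(np.array([[[u,v]]],float),K,None if d is None else np.array(d,float))[0,0]
    return T[:3,3],T[:3,:3]@np.array([p[0],-p[1],-1])
def at(n,u,v,z):
    o,d=ray(n,u,v); return o+d*(z-o[2])/d[2]
def pix(n,P):
    K,T,c=cam(n); q=T[:3,:3].T@(np.array(P,float)-T[:3,3]); q=np.array([q[0],-q[1],-q[2]])
    d=c.get("dist",c.get("distortion"))
    return cv2.projectPoints(q[None],np.zeros(3),np.zeros(3),K,None if d is None else np.array(d,float))[0].ravel()
E
python3 - <<'E'
from h import *
a=snap("top","pics/t0.png");b=snap("side","pics/s0.png")
cv2.imwrite("pics/t0b.png",cv2.resize(a[:,:,::-1],(800,600),interpolation=cv2.INTER_CUBIC))
cv2.imwrite("pics/s0b.png",cv2.resize(b[:,:,::-1],(800,600),interpolation=cv2.INTER_CUBIC))
for n in("top","side"):print(cam(n)[2])
o=get_obs();print(o["time"],o["position"],o["ee_rot"],o["grip_width"])
E
```

```text
{'K': array([[394.71953627,   0.        , 250.85484612],
       [  0.        , 394.71953627, 192.53596973],
       [  0.        ,   0.        ,   1.        ]]), 'cam_to_world': array([[-0.0216037 ,  0.99306401, -0.11557318,  0.42392525],
       [-0.99950229, -0.02411125, -0.02034264, -0.08449218],
       [-0.02298815,  0.11507618,  0.99309064,  1.23788412],
       [ 0.        ,  0.        ,  0.        ,  1.        ]])}
{'K': array([[368.34646829,   0.        , 253.25961237],
       [  0.        , 368.34646829, 188.68166417],
       [  0.        ,   0.        ,   1.        ]]), 'cam_to_world': array([[ 0.99659404,  0.05468343, -0.06172551,  0.518375  ],
       [-0.08237268,  0.62490728, -0.77634118, -0.9150025 ],
       [-0.00388028,  0.77878149,  0.62728329,  0.7999703 ],
       [ 0.        ,  0.        ,  0.        ,  1.        ]])}
0.1 [ 0.22146484 -0.52999728  0.24446003] [[ 9.22702048e-01  3.85513408e-01 -5.84709139e-04]
 [ 3.85513827e-01 -9.22700387e-01  1.75649173e-03]
 [ 1.37639765e-04 -1.84613198e-03 -9.99998286e-01]] 0.0852264934459362
```

View pics/t0b.png

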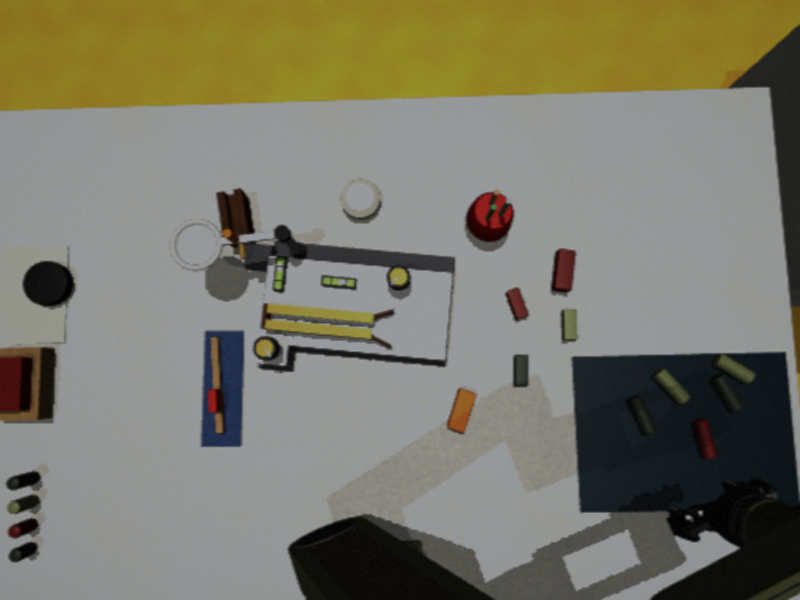

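View pics/s0b.png

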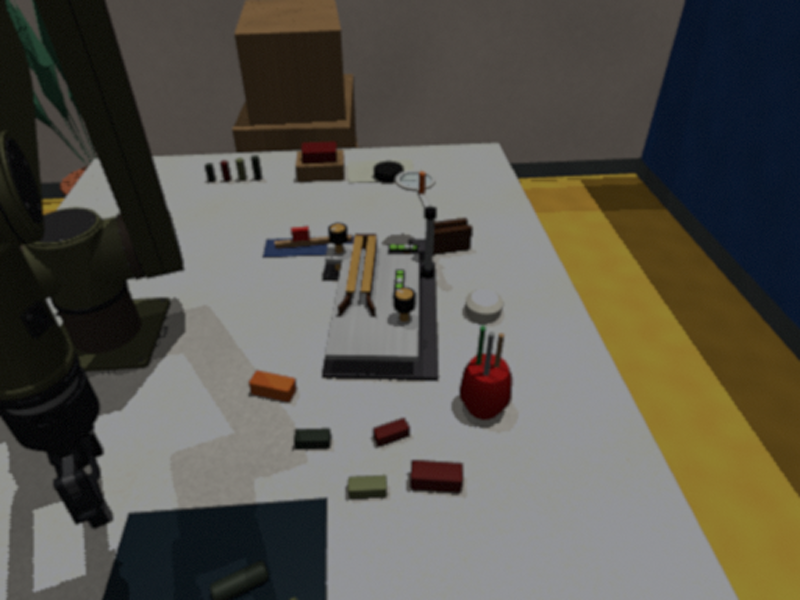

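Top view (800×600 pixels): blanks are dark green (520,370), small red (516,303) and light green (569,324). Look-alikes are a larger red (564,270) and an orange one (461,411). For blank2 the small red at (516,303) fits: it is not orange and it is the smaller of the two reds. Next I'll take enlarged crops to confirm.

```bash
python3 - <<'E'
from h import *
a=cv2.imread("pics/t0.png")
c=np.hstack([a[135:250,120:300],a[135:250,270:390]])
c=cv2.resize(a[115:285,125:385],None,fx=3,fy=3,interpolation=cv2.INTER_CUBIC)
cv2.imwrite("pics/c0.png",cv2.convertScaleAbs(c,alpha=1.5))
b=a[150:215,155:300]; cv2.imwrite("pics/c1.png",cv2.convertScaleAbs(cv2.resize(b,None,fx=5.5,fy=5.5,interpolation=cv2.INTER_CUBIC),alpha=1.4))
hsv=cv2.cvtColor(a,cv2.COLOR_BGR2HSV); g=hsv[...,1]>110
s=1/1.5625
for nm,(u,v) in dict(dark=(520,370),red=(516,303),lg=(569,324),bigred=(564,270),orange=(461,411)).items():
    u*=s;v*=s
    w=a[int(v)-17:int(v)+18,int(u)-17:int(u)+18].astype(float)
    bg=np.median(w[:3].reshape(-1,3),0); m=(np.abs(w-bg).sum(2)>60).astype(np.uint8)
    n,l,st,ce=cv2.connectedComponentsWithStats(m); i=1+np.argmax(st[1:,4])
    r=cv2.minAreaRect(np.argwhere(l==i)[:,::-1].astype(np.float32)); 
    bx=cv2.boxPoints(r)+np.array([int(u)-17,int(v)-17]); 
    W=np.array([at("top",*p,0.022)[:2] for p in bx]); e=W[1]-W[0];f=W[2]-W[1]
    L=e if np.linalg.norm(e)>np.linalg.norm(f) else f
    print(nm,bx.mean(0).round(1),W.mean(0).round(4),np.linalg.norm(e).round(3),np.linalg.norm(f).round(3),np.arctan2(L[1],L[0]).round(3))
E
```

```text
dark [333.8 237.2] [ 0.4224 -0.3095] 0.067 0.039 -0.099
red [330.6 194.5] [ 0.5533 -0.3056] 0.036 0.067 -2.84
lg [363.5 208.5] [ 0.5079 -0.404 ] 0.034 0.065 3.086
bigred [360.  173.8] [ 0.6157 -0.3992] 0.095 0.046 -0.159
orange [295.2 263. ] [ 0.3472 -0.1892] 0.089 0.045 -0.356
```

View pics/c0.png

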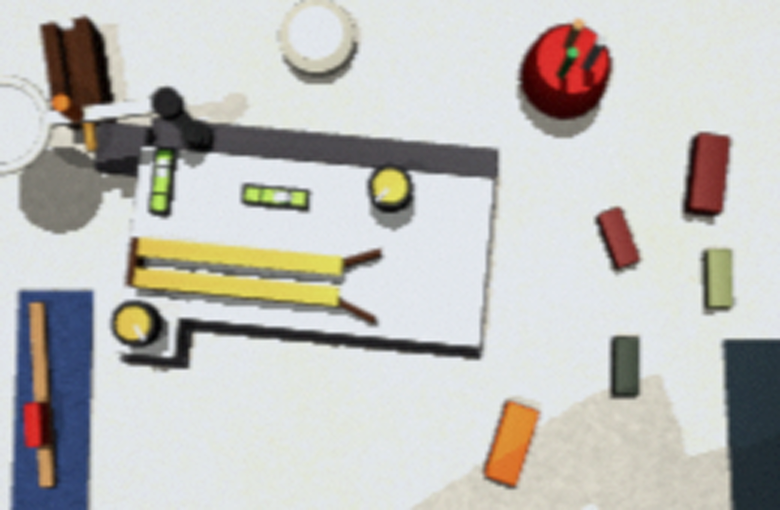

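View pics/c1.png

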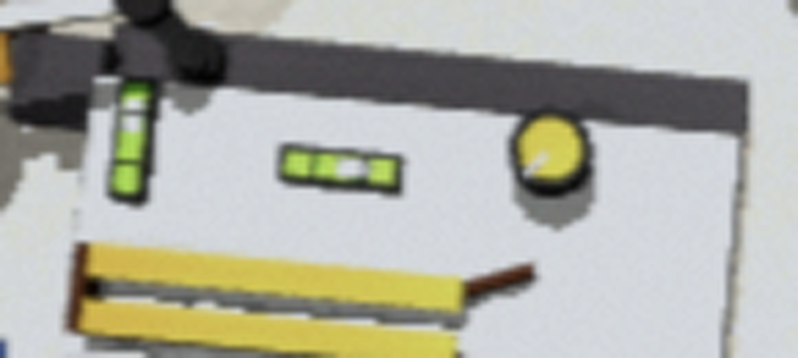

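The crops confirm it: the small red (616,240 in the crop) matches the two greens in size (about 60 mm), while the other red and the orange are about 90 mm. Vial A's bubble is slightly to the right (−y). Vial B's bubble is well up (+x). Next I'll fit the stand, mat and stick poses.

```bash
cat >> h.py <<'E'
import json,os
def Rz(a): c,s=np.cos(a),np.sin(a); return np.array([[c,-s],[s,c]])
if os.path.exists("stand.json"):
    SX,SY,SA=json.load(open("stand.json"))
    def S(x,y): return np.array([SX,SY])+Rz(SA)@np.array([x,y])/1000
    def inS(p): return Rz(SA).T@(np.array(p[:2])-[SX,SY])*1000
E
python3 - <<'E'
from h import *
from scipy.optimize import least_squares
F=lambda u,v:(u/3+125-.3,v/3+115-.3)
pts=[((390,187),(58,-100,122)),((136,323),(-95,130,122)),((481,345),(-85,-202,60)),((345,256),(-11,-60,96)),((338,306),(-59,-60,96)),
 ((275,197),(45,15,78)),((160,182),(50,130,80))]
W=[at("top",*F(*p),m[2]/1000)[:2] for p,m in pts]
f=lambda q:np.concatenate([q[:2]+Rz(q[2])@np.array(m[:2])/1000-w for (p,m),w in zip(pts,W)])
r=least_squares(f,[.5,0,0]);json.dump(list(r.x),open("stand.json","w"));print(r.x);print((f(r.x).reshape(-1,2)*1000).round(1))
import importlib,h;importlib.reload(h)
for n,p in dict(A=(58,-100),B=(-95,130),mouth=(-35,-60),load=(-35,-155),hinge=(107,110)).items():print(n,h.S(*p).round(4))
print("pin",at("top",*F(62,102),.225).round(3), "lens",at("top",*F(8,122),.171).round(3))
a=cv2.imread("pics/t0.png");hsv=cv2.cvtColor(a,cv2.COLOR_BGR2HSV)
def rect(m,z):
    n,l,st,ce=cv2.connectedComponentsWithStats(m.astype(np.uint8)); i=1+np.argmax(st[1:,4])
    bx=cv2.boxPoints(cv2.minAreaRect(np.argwhere(l==i)[:,::-1].astype(np.float32)))
    w=np.array([at("top",*p,z)[:2] for p in bx]);e=w[1]-w[0];g=w[2]-w[1];L=e if np.linalg.norm(e)>np.linalg.norm(g) else g
    return bx.mean(0),w.mean(0),np.linalg.norm(e),np.linalg.norm(g),np.arctan2(L[1],L[0])
R=np.zeros(a.shape[:2],bool);R[205:300,125:160]=1
H,Sv,V=[hsv[...,i].astype(int) for i in range(3)]
m=R&(H>95)&(H<130)&(Sv>80)
m=cv2.morphologyEx(m.astype(np.uint8),cv2.MORPH_CLOSE,np.ones((15,9)))
print("mat",rect(m,.003))
red=R&((H<6)|(H>172))&(Sv>140);print("grip",rect(red,.053))
wd=R&(H>=6)&(H<30)&(Sv>60);
yx=np.argwhere(wd);print("wood ext",yx.min(0),yx.max(0),yx[yx[:,0]<yx[:,0].min()+3].mean(0),yx[yx[:,0]>yx[:,0].max()-3].mean(0))
t=at("top",*yx[yx[:,0]<yx[:,0].min()+2].mean(0)[::-1],.019);b=at("top",*yx[yx[:,0]>yx[:,0].max()-2].mean(0)[::-1],.019);print(t,b,np.linalg.norm(t-b),(t+b)/2,np.arctan2(*(t-b)[[1,0]]))
E
```

```text
[ 0.5526654   0.03137414 -0.10877276]
[[ 1.3 -0.7]
 [-1.9  1.6]
 [-1.3 -0.8]
 [-0.4  1.1]
 [ 0.1 -1.3]
 [ 1.2  0.3]
 [ 1.  -0.1]]
A [ 0.5995 -0.0743]
B [0.4723 0.1709]
mouth [ 0.5114 -0.0245]
load [ 0.501  -0.1189]
hinge [0.671  0.1291]
pin [0.665 0.212 0.225] lens [0.66  0.277 0.171]
mat (array([142.25891, 248.49167], dtype=float32), array([0.40142839, 0.28329343]), np.float64(0.22813551935460138), np.float64(0.07794823431062767), np.float64(-0.021176031030212962))
grip (array([137., 256.], dtype=float32), array([0.37932583, 0.28398349]), np.float64(0.024109442574669692), np.float64(0.04133878662690819), np.float64(-3.1309659932800518))
wood ext [216 135] [276 142] [217. 137.] [275. 140.]
[0.49939858 0.29598688 0.019     ] [0.31891337 0.28463226 0.019     ] 0.18084202732667698 [0.40915597 0.29030957 0.019     ] 0.0628288350584758
```

>>> apply_moves(plan=[0.377,0.456,0,0,0,0.377,0.456,0,0,0,0.377,0.456,0,0,0,0.377,0.456,0,0,0,0.377,0.456,0,0,0,0.377,0.456,0,0,0,0.377,0.456,0,0,0,0.377,0.456,0,0,0,0.377,0.456,0,0,0,0.377,0.456,0,0,0,0.377,0.456,0,0,0,0.377,0.456,0,0,0,0.377,0.456,0,0,0,0.377,0.456,0,0,0,0.377,0.456,0,0,0])

```text
time: 1.6
position: [0.5977, -0.0751, 0.2448]
ee_rot: [[0.923, 0.385, -0.002], [0.385, -0.923, -0.0], [-0.002, -0.0, -1.0]]
force: [0.3, -0.7, -0.2]
grip_width: 0.0857
gripper_force: 0.0
```

```bash
python3 - <<'E'
from h import *
o=get_obs();print(o["time"],o["position"],o["q"],o["force"])
b=snap("side","pics/s1.png")
u,v=pix("side",[.599,-.074,.122]).astype(int);print(u,v, pix("side",o["position"]))
c=b[v-90:v+50,u-90:u+90,::-1];cv2.imwrite("pics/s1c.png",cv2.convertScaleAbs(cv2.resize(c,None,fx=4,fy=4,interpolation=cv2.INTER_CUBIC),alpha=1.4))
E
```

```text
1.6 [ 0.59766732 -0.0751237   0.2447838 ] [-1.94775625e-01  3.45988064e-01  1.44722204e+00 -6.50834361e-04
  1.35003315e+00  9.80686008e-01] [ 0.25236143 -0.67402169 -0.24432039]
257 188 [257.65456773 153.20478292]
```

View pics/s1c.png

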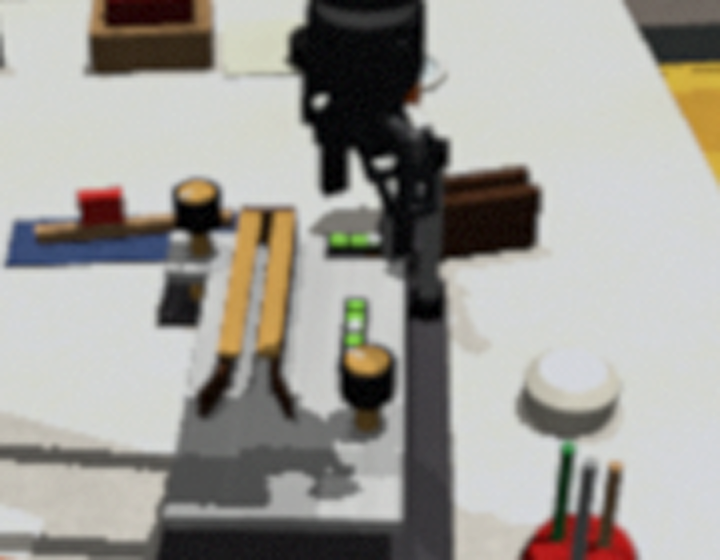

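>>> apply_moves(plan=[0.002,0.001,-0.05,0,0,0.002,0.001,-0.09,0,0,0.002,0.001,-0.133,0,0,0.002,0.001,-0.133,0,0,0.002,0.001,-0.133,0,255,0.002,0.001,-0.133,0,255,0.002,0.001,-0.133,0,255,0.002,0.001,-0.133,0,255,0.002,0.001,-0.133,0,255,0.002,0.001,-0.133,0,255,0.002,0.001,-0.133,0,255,0.002,0.001,-0.133,0,255], newtons=30)

```text
time: 2.85
position: [0.6014, -0.0723, 0.1144]
ee_rot: [[0.923, 0.385, 0.003], [0.385, -0.923, 0.002], [0.003, -0.0, -1.0]]
force: [-0.7, 4.9, 2.9]
grip_width: 0.0432
gripper_force: 32.4
```

>>> apply_moves(plan=[0,0,0,0.14,255,0,0,0,0.28,255,0,0,0,0.42,255,0,0,0,0.56,255,0,0,0,0.7,255,0,0,0,0.84,255,0,0,0,0.98,255,0,0,0,1.12,255,0,0,0,1.26,255,0,0,0,1.4,255,0,0,0,1.54,255,0,0,0,1.68,255,0,0,0,1.82,255,0,0,0,1.96,255,0,0,0,2.1,255,0,0,0,2.24,255,0,0,0,2.38,255,0,0,0,2.38,255])

```text
time: 4.65
position: [0.6014, -0.0721, 0.1146]
ee_rot: [[-0.935, 0.355, 0.003], [0.355, 0.935, 0.002], [-0.002, 0.003, -1.0]]
force: [-1.7, 5.6, 3.2]
grip_width: 0.0429
gripper_force: 32.5
```

```bash
cat >> h.py <<'E'
def vials(f):
    a=snap("top",f)[:,:,::-1]; out=[]
    for n,c,ax in(("A",(45,15),1),("B",(50,130),0)):
        P=np.array([[S(c[0]+(k if ax==0 else j),c[1]+(k if ax==1 else j)) for k in np.arange(-36,37,.5)] for j in(-3,-1.5,0,1.5,3)])
        z={"A":.076,"B":.080}[n]
        uv=np.array([[pix("top",[*p,z]) for p in r] for r in P],np.float32)
        v=cv2.remap(a,uv[...,0],uv[...,1],cv2.INTER_CUBIC).astype(float).mean(0)
        k=np.arange(-36,37,.5); b,g,r=v.T
        lit=g>70; lo,hi=k[lit].min(),k[lit].max()
        w=np.clip(b-110,0,None); w[(k<lo+2)|(k>hi-2)]=0
        print(n,"lit",lo,hi,"bubble",(w*k).sum()/w.sum() if w.sum() else None,"rel mid",(w*k).sum()/max(w.sum(),1)-(lo+hi)/2)
        print(" b:",b[::4].astype(int))
    return a
E
python3 - <<'E'
from h import *
o=get_obs();print(o["time"],o["position"],o["q"],o["force"],o["grip_width"])
a=vials("pics/t1.png")
cv2.imwrite("pics/t1c.png",cv2.convertScaleAbs(cv2.resize(a[145:235,155:300],None,fx=5,fy=5,interpolation=cv2.INTER_CUBIC),alpha=1.4))
E
```

```text
4.65 [ 0.60139706 -0.07208613  0.11459227] [-0.19064344  0.46818455  1.60830602  0.00313722  1.0627042  -1.39976915] [-1.66508995  5.63652746  3.2452569 ] 0.042898370777141065
A lit -36.0 36.5 bubble 34.263671875 rel mid 34.013671875
 b: [163 106  44  19  10  11   9   8   9   9   8  11  20  31  39  41  41  40
  36  33  34  38  40  41  42  50  63  78  87  85  85  81  74  62  81 127
 168]
B lit -36.0 31.0 bubble 13.74390243902439 rel mid 16.24390243902439
 b: [174 104  47  41  60  77  78  79  79  77  77  60  43  62  78  78  78  78
  78  81 109 151 175 180 171 125 115 166 182 153 101  55  30  25  19  29
  55]
```

View pics/t1c.png

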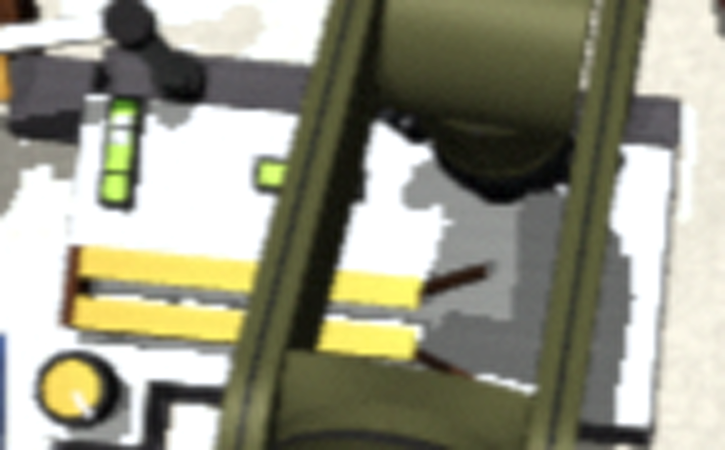

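```bash
sed -i 's/a=snap("top",f)\[:,:,::-1\]/a=cv2.imread(f) if os.path.exists(f) else snap("top",f)[:,:,::-1]/' h.py; python3 - <<'E'
from h import *
vials("pics/t0.png")
E
```

```text
A lit -36.0 36.5 bubble -5.314814814814814 rel mid -5.564814814814814
 b: [140  95  48  45  58  68  70  70  72  79  93 108 122 138 150 154 154 149
 136 104  76  68  66  65  57  51  52  61  68  67  68  65  60  53  68 103
 138]
B lit -36.0 29.0 bubble 13.080044955044956 rel mid 16.580044955044954
 b: [137  78  34  33  48  61  63  63  62  61  61  48  34  50  62  62  62  62
  62  66  93 132 148 147 140 101  93 135 148 123  80  43  23  19  14  22
  44]
```

>>> apply_moves(plan=[0,0,0,0.14,255,0,0,0,0.28,255,0,0,0,0.42,255,0,0,0,0.56,255,0,0,0,0.7,255,0,0,0,0.84,255,0,0,0,0.9,255,0,0,0,0.9,255,0,0,0,0.9,0,0,0,0,0.9,0,0,0,0,0.9,0,0,0,0,0.9,0,0,0,0.05,0.9,0,0,0,0.1,0.9,0,0,0,0.11,0.9,0,0,0,0.11,0.9,0])

```text
time: 6.3
position: [0.6025, -0.0741, 0.2252]
ee_rot: [[-0.861, -0.509, 0.006], [-0.509, 0.861, -0.001], [-0.005, -0.004, -1.0]]
force: [0.6, -0.8, -1.0]
grip_width: 0.0855
gripper_force: 0.0
```

>>> apply_moves(plan=[-0.1255,0.2455,0,0,0,-0.1255,0.2455,0,0,0,-0.1255,0.2455,0,0,0,-0.1255,0.2455,0,0,0,-0.1255,0.2455,0,0,0,-0.1255,0.2455,0,0,0,-0.1255,0.2455,0,0,0,-0.1255,0.2455,0,0,0,-0.1255,0.2455,0,0,0])

```text
time: 7.2
position: [0.4753, 0.171, 0.2213]
ee_rot: [[-0.861, -0.509, -0.001], [-0.509, 0.861, -0.001], [0.002, -0.0, -1.0]]
force: [-0.1, 0.7, 1.0]
grip_width: 0.0856
gripper_force: 0.0
```

```bash
python3 - <<'E'
from h import *
o=get_obs();print(o["time"],o["position"],o["q"],o["force"],o["grip_width"])
a=vials("pics/t2.png")
b=snap("side","pics/s2.png")
c=a[145:235,125:285]; cv2.imwrite("pics/t2c.png",cv2.convertScaleAbs(np.vstack([cv2.resize(c,(640,360),interpolation=cv2.INTER_CUBIC)[:300],cv2.resize(b[100:175,165:325,::-1],(640,300),interpolation=cv2.INTER_CUBIC)]),alpha=1.4))
E
```

```text
7.2 [0.47525016 0.17099444 0.22128381] [ 2.62229361e-01  2.31494825e-01  1.68236793e+00 -7.49482323e-04
  1.22937775e+00 -1.84183953e+00] [-0.0868091   0.69808851  1.0451528 ] 0.08563426903730018
A lit -36.0 36.5 bubble -0.23751178133835973 rel mid -0.4875117813383597
 b: [150  98  47  45  60  71  73  73  72  68  61  59  78 115 148 166 173 173
 173 172 168 156 125  89  63  51  56  64  70  69  69  66  62  53  74 116
 155]
B lit -36.0 30.0 bubble 13.283837345860247 rel mid 16.28383734586025
 b: [161  98  45  39  55  70  71  71  71  70  69  54  39  56  71  71  72  71
  72  75 105 150 167 166 158 114 105 152 168 141  92  50  27  21  16  25
  50]
```

View pics/t2c.png

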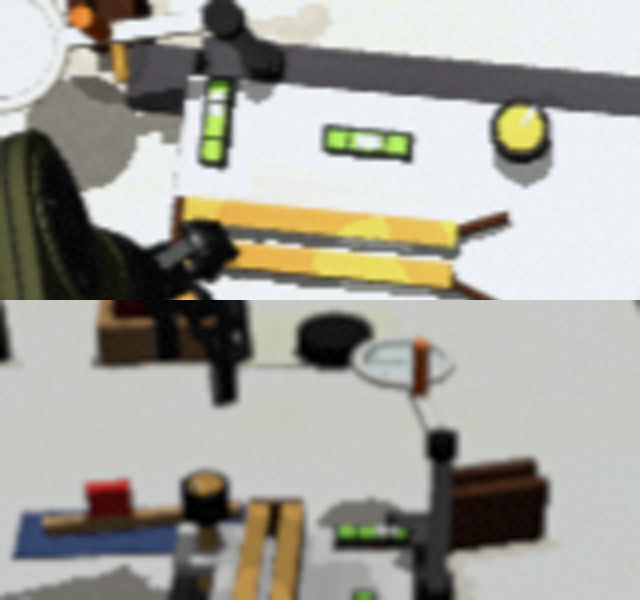

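Vial A's bubble is now centred between its lines; screw B is next.

>>> apply_moves(plan=[0,0,-0.05,0,0,0,0,-0.08,0,0,0,0,-0.108,0,0,0,0,-0.108,0,0,0,0,-0.108,0,255,0,0,-0.108,0,255,0,0,-0.108,0,255,0,0,-0.108,0,255,0,0,-0.108,0,255,0,0,-0.108,0,255,0,0,-0.108,0,255,0,0,-0.108,0,255], newtons=30)

```text
time: 8.5
position: [0.4751, 0.1741, 0.1165]
ee_rot: [[-0.861, -0.508, 0.002], [-0.508, 0.861, 0.004], [-0.004, 0.003, -1.0]]
force: [-4.6, 5.5, 6.4]
grip_width: 0.0431
gripper_force: 31.4
```

>>> apply_moves(plan=[0,0,0,-0.14,255,0,0,0,-0.28,255,0,0,0,-0.42,255,0,0,0,-0.56,255,0,0,0,-0.7,255,0,0,0,-0.84,255,0,0,0,-0.98,255,0,0,0,-1.12,255,0,0,0,-1.26,255,0,0,0,-1.4,255,0,0,0,-1.54,255,0,0,0,-1.68,255,0,0,0,-1.82,255,0,0,0,-1.96,255,0,0,0,-2.1,255,0,0,0,-2.24,255,0,0,0,-2.38,255,0,0,0,-2.52,255,0,0,0,-2.66,255,0,0,0,-2.8,255])

```text
time: 10.5
position: [0.4752, 0.1738, 0.1169]
ee_rot: [[0.645, 0.764, 0.002], [0.764, -0.645, 0.004], [0.004, -0.001, -1.0]]
force: [-5.1, 5.5, 10.0]
grip_width: 0.0427
gripper_force: 31.6
```

>>> apply_moves(plan=[0,0,0,-0.14,255,0,0,0,-0.28,255,0,0,0,-0.42,255,0,0,0,-0.56,255,0,0,0,-0.7,255,0,0,0,-0.84,255,0,0,0,-0.95,255,0,0,0,-0.95,255])

```text
time: 11.3
position: [0.475, 0.1738, 0.1169]
ee_rot: [[0.997, -0.077, 0.002], [-0.077, -0.997, 0.004], [0.001, -0.004, -1.0]]
force: [-5.6, 4.7, 10.1]
grip_width: 0.0428
gripper_force: 31.6
```

```bash
python3 - <<'E'
from h import *
o=get_obs();print(o["time"],o["position"],o["q"],o["force"],o["grip_width"])
a=vials("pics/t3.png")
E
```

```text
11.3 [0.4750034  0.17377831 0.11686532] [0.26505192 0.3491492  1.82261732 0.00366608 0.96727637 1.91094834] [-5.55912231  4.74278313 10.0632529 ] 0.04284208782612733
A lit -36.0 36.5 bubble -0.27844197741721205 rel mid -0.528441977417212
 b: [153 100  51  51  68  79  82  82  80  77  69  65  86 123 154 172 178 176
 178 177 172 160 129  92  65  52  57  65  72  73  74  71  67  58  77 120
 158]
B lit -36.0 30.0 bubble 2.122660596863935 rel mid 5.122660596863935
 b: [157  87  37  38  56  71  73  73  73  71  71  57  45  64 106 145 162 168
 170 172 172 172 174 145  94  55  47  68  74  73  71  51  28  23  18  27
  51]
```

>>> apply_moves(plan=[0,0,0,0,0,0,0,0,0,0,0,0,0,0,0,0,0,0,0,0,0,0,0.05,0,0,0,0,0.1,0,0,0,0,0.11,0,0,0,0,0.11,0,0])

```text
time: 12.15
position: [0.4768, 0.1722, 0.2265]
ee_rot: [[0.997, -0.074, 0.005], [-0.074, -0.997, 0.001], [0.005, -0.002, -1.0]]
force: [-0.2, -0.2, 0.4]
grip_width: 0.0854
gripper_force: 0.0
```

```bash
cat >> h.py <<'E'
OFF=np.array([.0023,.0025])
def blanks(im,z=.02):
    a=im if im.ndim==3 else im; H=cv2.cvtColor(a,cv2.COLOR_BGR2HSV); w=a.astype(float)
    res=[]
    R=(slice(150,262),slice(300,385))
    r=w[R]; m=(r.max(2)<95)|((r.max(2)-r.min(2))>45)
    n,l,st,ce=cv2.connectedComponentsWithStats(m.astype(np.uint8))
    for i in range(1,n):
        if st[i,4]<60 or st[i,4]>600: continue
        bx=cv2.boxPoints(cv2.minAreaRect(np.argwhere(l==i)[:,::-1].astype(np.float32)))+[300,150]
        W=np.array([at("top",*p,z)[:2] for p in bx])+OFF;e=W[1]-W[0];g=W[2]-W[1]
        L=e if np.linalg.norm(e)>np.linalg.norm(g) else g; an=np.arctan2(L[1],L[0]); an=(an+np.pi/2)%np.pi-np.pi/2
        print(bx.mean(0).round(1),W.mean(0).round(4),(np.array([np.linalg.norm(e),np.linalg.norm(g)])*1000).round(),an.round(3),"bgr",w[R][l==i].mean(0).astype(int))
E
python3 - <<'E'
from h import *
x=json.load(open("stand.json"));json.dump([x[0]+.0023,x[1]+.0025,x[2]],open("stand.json","w"))
blanks(cv2.imread("pics/t0.png"));print()
blanks(snap("top","pics/t4.png")[:,:,::-1])
o=get_obs();print(o["time"],o["position"],o["q"])
E
python3 -c "
from h import *
for n,p in dict(load=(-35,-155),p1=(-35,-122),p2=(-35,-188),mouth=(-35,-60)).items():print(n,S(*p).round(4))"
```

```text
[312.  154.5] [ 0.6832 -0.251 ] [75. 29.] 1.544 bgr [50 53 64]
[359.8 173.5] [ 0.6195 -0.3967] [92. 41.] -0.16 bgr [35 37 75]
[330.5 194.7] [ 0.5554 -0.303 ] [30. 64.] 0.32 bgr [41 44 84]
[360.5 209.3] [ 0.5081 -0.3926] [25. 64.] 0.345 bgr [57 69 67]
[332.5 237. ] [ 0.4254 -0.3033] [27. 61.] -0.047 bgr [48 55 51]

[312.  152.5] [ 0.6895 -0.2513] [75. 16.] 1.544 bgr [29 31 53]
[360.  173.8] [ 0.6184 -0.397 ] [88. 39.] -0.16 bgr [36 39 84]
[330.4 194.6] [ 0.5557 -0.3026] [28. 61.] 0.302 bgr [43 46 95]
[333.  236.5] [ 0.4269 -0.3049] [24. 58.] -0.047 bgr [53 62 56]
12.2 [0.47532084 0.17185362 0.22454465] [ 2.63390306e-01  2.27489206e-01  1.67887838e+00 -7.55848529e-05
  1.23393070e+00  1.90858848e+00]
load [ 0.5033 -0.1164]
p1 [ 0.5069 -0.0836]
p2 [ 0.4998 -0.1492]
mouth [ 0.5137 -0.022 ]
```

>>> apply_moves(plan=[-0.0495,-0.476,0,0.02,0,-0.0495,-0.476,0,0.02,0,-0.0495,-0.476,0,0.02,0,-0.0495,-0.476,0,0.02,0,-0.0495,-0.476,0,0.02,0,-0.0495,-0.476,0,0.02,0,-0.0495,-0.476,0,0.02,0,-0.0495,-0.476,0,0.02,0,-0.0495,-0.476,0,0.02,0,-0.0495,-0.476,0,0.02,0,-0.0495,-0.476,0,0.02,0,-0.0495,-0.476,0,0.02,0,-0.0495,-0.476,0,0.02,0,-0.0495,-0.476,-0.05,0.02,0,-0.0495,-0.476,-0.1,0.02,0,-0.0495,-0.476,-0.13,0.02,0,-0.0495,-0.476,-0.13,0.02,0])

```text
time: 13.9
position: [0.4226, -0.2996, 0.0902]
ee_rot: [[0.999, -0.052, -0.008], [-0.052, -0.999, 0.007], [-0.009, -0.007, -1.0]]
force: [0.1, 0.6, -1.1]
grip_width: 0.0853
gripper_force: 0.0
```

```bash
python3 - <<'E'
from h import *
b=snap("side","pics/s5.png")[:,:,::-1]; o=get_obs();p=o["position"];print(o["time"],p,o["q"])
u,v=pix("side",[.426,-.3045,.026]).astype(int);print(u,v,pix("side",p))
cv2.imwrite("pics/s5c.png",cv2.convertScaleAbs(cv2.resize(b[v-60:v+40,u-70:u+70],None,fx=5,fy=5,interpolation=cv2.INTER_CUBIC),alpha=1.4))
E
```

```text
13.95 [ 0.42433752 -0.30128412  0.09257413] [-6.98719674e-01  4.02280572e-01  1.81202705e+00  2.32926696e-04
  9.33372793e-01  9.24158623e-01]
199 276 [196.24818295 258.18349187]
```

View pics/s5c.png

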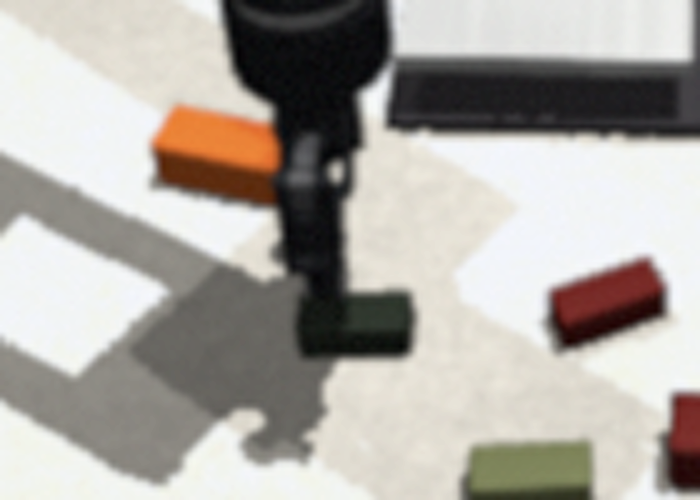

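The side view shows the fingers over the dark blank's centre (357,305 in the crop), about 3 mm to its left. Grasping it now.

>>> apply_moves(plan=[0.002,0,-0.04,0,0,0.002,0,-0.0765,0,0,0.002,0,-0.0765,0,0,0.002,0,-0.0765,0,255,0.002,0,-0.0765,0,255,0.002,0,-0.0765,0,255,0.002,0,-0.0765,0,255,0.002,0,-0.0765,0,255,0.002,0,-0.0765,0,255,0.002,0,-0.0765,0,255,0.002,0,-0.0765,0,255,0.002,0,-0.03,0,255,0.002,0,0.02,0,255,0.002,0,0.06,0,255,0.002,0,0.06,0,255], newtons=30)

```text
time: 15.45
position: [0.431, -0.3069, 0.1607]
ee_rot: [[0.998, -0.054, 0.01], [-0.054, -0.998, -0.008], [0.011, 0.008, -1.0]]
force: [1.0, -0.0, -0.4]
grip_width: 0.0253
gripper_force: 30.6
```

>>> apply_moves(plan=[0.079,0.221,0,0.15,255,0.079,0.221,0,0.3,255,0.079,0.221,0,0.45,255,0.079,0.221,0,0.6,255,0.079,0.221,0,0.75,255,0.079,0.221,0,0.9,255,0.079,0.221,0,1.05,255,0.079,0.221,0,1.2,255,0.079,0.221,0,1.35,255,0.079,0.221,0,1.51,255,0.079,0.221,0,1.51,255,0.079,0.221,0,1.51,255,0.079,0.221,0,1.51,255])

```text
time: 16.75
position: [0.5063, -0.083, 0.154]
ee_rot: [[0.117, 0.993, -0.001], [0.993, -0.117, 0.0], [0.0, -0.001, -1.0]]
force: [-1.1, -0.0, -1.1]
grip_width: 0.0255
gripper_force: 30.6
```

```bash
python3 - <<'E'
from h import *
o=get_obs();p=o["position"];print(o["time"],p,o["q"],o["grip_width"],np.arctan2(o["ee_rot"][1][0],o["ee_rot"][0][0]),o["force"])
E
```

```text
16.75 [ 0.50627311 -0.08301793  0.15396366] [-2.44874652e-01  3.12744369e-01  1.76001977e+00 -1.00077064e-05
  1.06960814e+00 -1.27328198e-01] 0.025547178844444532 1.4532546488647258 [-1.12380993 -0.02768565 -1.11973394]
```

>>> apply_moves(plan=[0,0,-0.045,0,255,0,0,-0.07,0,255,0,0,-0.0755,0,255,0,0,-0.0755,0,255,0,0,-0.0755,0,255,0,0,-0.0755,0,0,0,0,-0.0755,0,0,0,0,-0.0755,0,0,0,0,-0.0755,0,0,0,0,-0.04,0,0,0,0,0,0,0,0,0,0.03,0,0])

```text
time: 17.95
position: [0.5071, -0.0832, 0.1864]
ee_rot: [[0.115, 0.993, 0.002], [0.993, -0.115, -0.0], [-0.0, 0.002, -1.0]]
force: [1.1, -0.1, 0.2]
grip_width: 0.0854
gripper_force: 0.0
```

>>> apply_moves(plan=[0.0494,-0.2196,0,-0.15,0,0.0494,-0.2196,0,-0.3,0,0.0494,-0.2196,0,-0.45,0,0.0494,-0.2196,0,-0.6,0,0.0494,-0.2196,0,-0.75,0,0.0494,-0.2196,0,-0.9,0,0.0494,-0.2196,-0.03,-1.05,0,0.0494,-0.2196,-0.07,-1.15,0,0.0494,-0.2196,-0.07,-1.15,0,0.0494,-0.2196,-0.07,-1.15,0])

```text
time: 18.95
position: [0.5555, -0.3023, 0.1139]
ee_rot: [[0.953, 0.303, -0.002], [0.303, -0.953, 0.001], [-0.002, -0.002, -1.0]]
force: [0.2, -0.4, 1.1]
grip_width: 0.0854
gripper_force: 0.0
```

```bash
python3 - <<'E'
from h import *
b=snap("side","pics/s6.png")[:,:,::-1]; t=snap("top","pics/t6.png")[:,:,::-1]; o=get_obs();p=o["position"];print(o["time"],p,np.arctan2(o["ee_rot"][1][0],o["ee_rot"][0][0]),o["force"])
u,v=pix("side",[.5557,-.3026,.026]).astype(int);print(u,v,pix("side",p))
c1=cv2.resize(b[v-110:v+40,u-100:u+70],None,fx=3.5,fy=3.5,interpolation=cv2.INTER_CUBIC)
cv2.imwrite("pics/s6c.png",cv2.convertScaleAbs(c1,alpha=1.4))
E
```

```text
19.05 [ 0.55726922 -0.30329613  0.116141  ] 0.3076491523320367 [0.39406696 0.19321014 0.19416153]
249 272 [249.61264139 248.90442977]
```

View pics/s6c.png

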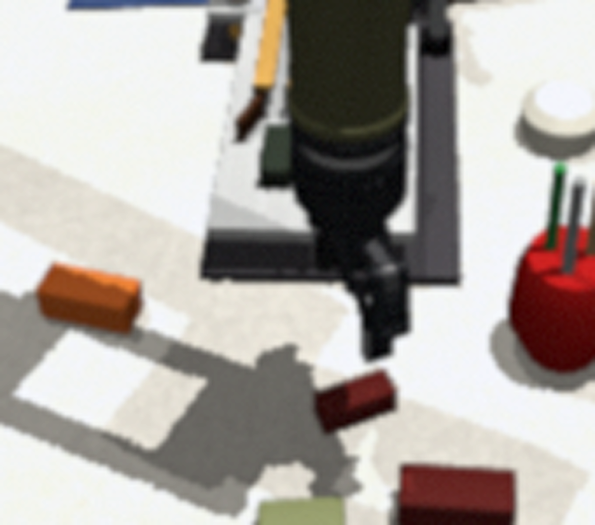

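>>> apply_moves(plan=[0.001,-0.001,-0.05,0,0,0.001,-0.001,-0.09,0,0,0.001,-0.001,-0.096,0,0,0.001,-0.001,-0.096,0,0,0.001,-0.001,-0.096,0,255,0.001,-0.001,-0.096,0,255,0.001,-0.001,-0.096,0,255,0.001,-0.001,-0.096,0,255,0.001,-0.001,-0.096,0,255,0.001,-0.001,-0.096,0,255,0.001,-0.001,-0.096,0,255,0.001,-0.001,-0.096,0,255,0.001,-0.001,-0.05,0,255,0.001,-0.001,0,0,255,0.001,-0.001,0.045,0,255,0.001,-0.001,0.045,0,255])

```text
time: 20.65
position: [0.5611, -0.3062, 0.167]
ee_rot: [[0.954, 0.301, 0.012], [0.301, -0.954, -0.008], [0.009, 0.011, -1.0]]
force: [0.3, 0.6, -1.8]
grip_width: 0.0253
gripper_force: 30.2
```

>>> apply_moves(plan=[-0.0567,0.1537,0,0.15,255,-0.0567,0.1537,0,0.3,255,-0.0567,0.1537,0,0.45,255,-0.0567,0.1537,0,0.6,255,-0.0567,0.1537,0,0.75,255,-0.0567,0.1537,0,0.9,255,-0.0567,0.1537,0,1.05,255,-0.0567,0.1537,0,1.155,255,-0.0567,0.1537,0,1.155,255,-0.0567,0.1537,0,1.155,255,-0.0567,0.1537,0,1.155,255])

```text
time: 21.75
position: [0.5001, -0.1499, 0.159]
ee_rot: [[0.112, 0.994, -0.001], [0.994, -0.112, 0.0], [0.0, -0.001, -1.0]]
force: [-0.3, -0.1, -2.4]
grip_width: 0.0255
gripper_force: 30.2
```

```bash
python3 - <<'E'
from h import *
o=get_obs();p=o["position"];print(o["time"],p,o["q"],o["grip_width"],np.arctan2(o["ee_rot"][1][0],o["ee_rot"][0][0]),o["force"],inS(p))
E
```

```text
21.75 [ 0.50010991 -0.1498885   0.15900461] [-3.72128159e-01  3.18157902e-01  1.73518821e+00  3.11594275e-05
  1.08884636e+00 -2.60299478e-01] 0.025524749860203002 1.4589531429952827 [-0.34717629 -0.05182125 -2.44297432] [ -34.5823183  -188.63163336]
```

>>> apply_moves(plan=[0,0,-0.045,0,255,0,0,-0.075,0,255,0,0,-0.0805,0,255,0,0,-0.0805,0,255,0,0,-0.0805,0,255,0,0,-0.0805,0,0,0,0,-0.0805,0,0,0,0,-0.0805,0,0,0,0,-0.0805,0,0,0,0,-0.04,0,0,0,0,0,0,0,0,0,0.02,0,0])

```text
time: 22.95
position: [0.5019, -0.1505, 0.1826]
ee_rot: [[0.11, 0.994, 0.005], [0.994, -0.11, -0.002], [-0.001, 0.005, -1.0]]
force: [0.7, 0.1, -0.0]
grip_width: 0.0855
gripper_force: 0.0
```

>>> apply_moves(plan=[-0.1185,0.44,0,-0.15,0,-0.1185,0.44,0,-0.3,0,-0.1185,0.44,0,-0.45,0,-0.1185,0.44,0,-0.6,0,-0.1185,0.44,0,-0.75,0,-0.1185,0.44,0,-0.9,0,-0.1185,0.44,0,-1.05,0,-0.1185,0.44,0,-1.2,0,-0.1185,0.44,0,-1.35,0,-0.1185,0.44,0,-1.4,0,-0.1185,0.44,0,-1.4,0,-0.1185,0.44,0,-1.4,0,-0.1185,0.44,0,-1.4,0])

```text
time: 24.25
position: [0.3816, 0.2899, 0.1793]
ee_rot: [[0.998, 0.064, 0.0], [0.064, -0.998, -0.001], [-0.0, 0.001, -1.0]]
force: [0.3, -0.0, -0.2]
grip_width: 0.0852
gripper_force: 0.0
```

```bash
python3 - <<'E'
from h import *
b=snap("side","pics/s7.png")[:,:,::-1]; t=snap("top","pics/t7.png")[:,:,::-1]; o=get_obs();p=o["position"];print(o["time"],p,o["q"],np.arctan2(o["ee_rot"][1][0],o["ee_rot"][0][0]),o["force"])
print(pix("side",[.3815,.290,.053]),pix("side",p),pix("top",[.5,-.149,.086]),pix("top",[.507,-.083,.086]))
c1=cv2.resize(b[85:185,130:255],(500,400),interpolation=cv2.INTER_CUBIC); c2=cv2.resize(t[170:245,215:305],(300,250),interpolation=cv2.INTER_CUBIC)
c2=np.vstack([c2,np.zeros((150,300,3),np.uint8)])
cv2.imwrite("pics/s7c.png",cv2.convertScaleAbs(np.hstack([c1,c2]),alpha=1.4))
E
```

```text
24.35 [0.38188714 0.28898443 0.17926925] [ 5.59961342e-01  2.39420658e-01  1.79443398e+00 -5.98117767e-04
  1.10830388e+00  2.06964214e+00] 0.06138245901006147 [-0.13989644  0.20637277 -0.77171438]
[191.82403933 145.44855533] [188.08393182 115.46060241] [281.47234841 211.54576149] [258.79111587 209.67620443]
```

View pics/s7c.png

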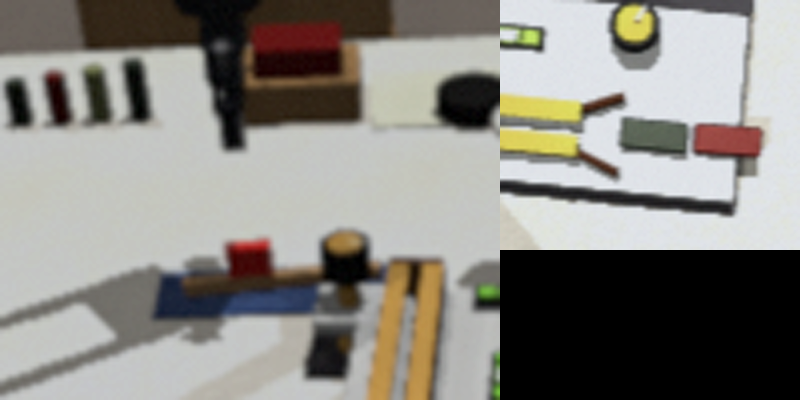

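The right panel shows dark and red end to end on the deck, in line with the channel. The left panel shows the grip block at its predicted pixel. Gripping the stick.

>>> apply_moves(plan=[0,0,-0.05,0,0,0,0,-0.1,0,0,0,0,-0.143,0,0,0,0,-0.143,0,0,0,0,-0.143,0,255,0,0,-0.143,0,255,0,0,-0.143,0,255,0,0,-0.143,0,255,0,0,-0.143,0,255,0,0,-0.143,0,255,0,0,-0.143,0,255,0,0,-0.143,0,255,0,0,-0.143,0,255,0,0,-0.1,0,255,0,0,-0.05,0,255,0,0,0,0,255,0,0,0.005,0,255,0,0,0.005,0,255], newtons=45)

```text
time: 26.15
position: [0.3827, 0.2907, 0.1864]
ee_rot: [[0.998, 0.061, 0.004], [0.061, -0.998, 0.003], [0.005, -0.002, -1.0]]
force: [-0.2, 0.1, -1.4]
grip_width: 0.0152
gripper_force: 47.8
```

```bash
python3 - <<'E'
from h import *
o=get_obs();p=o["position"];print(o["time"],p,o["grip_width"],np.arctan2(o["ee_rot"][1][0],o["ee_rot"][0][0]),S(-35,-365),S(-35,-172),S(-35,-285))
E
```

```text
26.15 [0.38272855 0.29071136 0.18638176] 0.015221398810076978 0.061097232794068444 [ 0.48054843 -0.3251692 ] [ 0.5015002  -0.13330981] [ 0.48923311 -0.24564199]
```

>>> apply_moves(plan=[0.099,-0.615,0,0.13,255,0.099,-0.615,0,0.26,255,0.099,-0.615,0,0.39,255,0.099,-0.615,0,0.52,255,0.099,-0.615,0,0.65,255,0.099,-0.615,0,0.78,255,0.099,-0.615,0,0.91,255,0.099,-0.615,0,1.04,255,0.099,-0.615,0,1.17,255,0.099,-0.615,0,1.3,255,0.099,-0.615,0,1.4,255,0.099,-0.615,0,1.4,255,0.099,-0.615,0,1.4,255,0.099,-0.615,0,1.4,255,0.099,-0.615,0,1.4,255,0.099,-0.615,-0.04,1.4,255,0.099,-0.615,-0.075,1.4,255,0.099,-0.615,-0.075,1.4,255,0.099,-0.615,-0.075,1.4,255])

```text
time: 28.05
position: [0.4795, -0.3234, 0.1076]
ee_rot: [[0.109, 0.994, -0.004], [0.994, -0.109, 0.003], [0.003, -0.004, -1.0]]
force: [-0.0, 0.0, -0.6]
grip_width: 0.0151
gripper_force: 47.8
```

```bash
python3 - <<'E'
from h import *
b=snap("side","pics/s8.png")[:,:,::-1]; t=snap("top","pics/t8.png")[:,:,::-1]; o=get_obs();p=o["position"];print(o["time"],p,inS(p),o["force"],np.arctan2(o["ee_rot"][1][0],o["ee_rot"][0][0]))
P=[*S(-35,inS(p)[1]+125),p[2]-.036+.011]; print(P,pix("top",P),pix("side",P))
c1=cv2.resize(b[160:300,165:305],(400,400),interpolation=cv2.INTER_CUBIC); c2=cv2.resize(t[160:260,230:330],(400,400),interpolation=cv2.INTER_CUBIC)
cv2.imwrite("pics/s8c.png",cv2.convertScaleAbs(np.hstack([c1,c2]),alpha=1.4))
E
```

```text
28.15 [ 0.48156712 -0.32502092  0.11018503] [ -34.00343367 -364.74201056] [0.86567227 0.4267593  0.51470725] 1.4613366211582475
[np.float64(0.49414624026878745), np.float64(-0.20065147381786977), np.float64(0.08518502974524793)] [299.25882409 213.16025861] [223.75544931 229.72316095]
```

View pics/s8c.png

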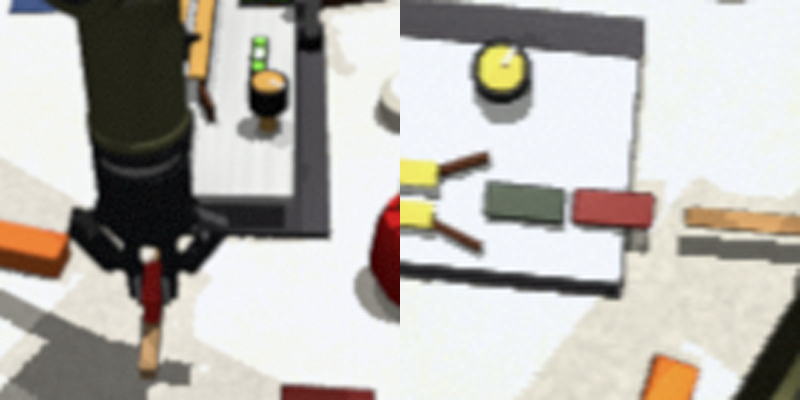

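Stick tip is at (685,217) in the right panel, in line behind red. Lowering and pushing.

>>> apply_moves(plan=[0,0,-0.012,0,255,0,0,-0.012,0,255,0.0016,0.015,-0.012,0,255,0.0027,0.025,-0.012,0,255,0.0035,0.032,-0.012,0,255,0.0044,0.04,-0.012,0,255,0.0053,0.048,-0.012,0,255,0.0061,0.056,-0.012,0,255,0.007,0.064,-0.012,0,255,0.0079,0.072,-0.012,0,255,0.0087,0.08,-0.012,0,255,0.0096,0.088,-0.012,0,255,0.0105,0.096,-0.012,0,255,0.0114,0.104,-0.012,0,255])

```text
time: 29.55
position: [0.4924, -0.2204, 0.0974]
ee_rot: [[0.11, 0.994, 0.0], [0.994, -0.11, -0.0], [-0.0, 0.0, -1.0]]
force: [-1.0, -1.9, 1.2]
grip_width: 0.015
gripper_force: 48.0
```

```bash
python3 - <<'E'
from h import *
t=snap("top","pics/t9.png")[:,:,::-1]; b=snap("side","pics/s9.png")[:,:,::-1];o=get_obs();p=o["position"];print(o["time"],p,inS(p),o["force"],o["torque"],np.arctan2(o["ee_rot"][1][0],o["ee_rot"][0][0]))
c1=cv2.resize(b[130:270,165:305],(400,400),interpolation=cv2.INTER_CUBIC); c2=cv2.resize(t[160:260,220:320],(400,400),interpolation=cv2.INTER_CUBIC)
cv2.imwrite("pics/s9c.png",cv2.convertScaleAbs(np.hstack([c1,c2]),alpha=1.4))
E
```

```text
29.65 [ 0.49192371 -0.21928077  0.09712312] [ -35.18703313 -258.50248275] [-0.39613395 -0.45285651  0.17320435] [-0.0528028   0.00883221  0.05043988] 1.4614990248965436
```

View pics/s9c.png

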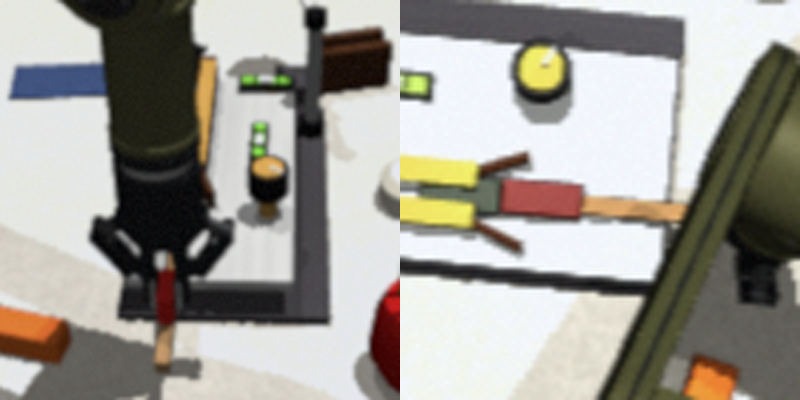

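Both blanks are in line: dark is already under the lips, red is following with its rear about 75 mm before the mouth. Pushing on.

>>> apply_moves(plan=[0.0009,0.008,0,0,255,0.0017,0.016,0,0,255,0.0026,0.024,0,0,255,0.0035,0.032,0,0,255,0.0044,0.04,0,0,255,0.0052,0.048,0,0,255,0.0061,0.056,0,0,255,0.007,0.064,0,0,255,0.0079,0.072,0,0,255,0.0087,0.08,0,0,255,0.0095,0.087,0,0,255,0.0095,0.087,0,0,255])

```text
time: 30.85
position: [0.502, -0.1326, 0.0973]
ee_rot: [[0.11, 0.994, 0.0], [0.994, -0.11, 0.001], [0.001, 0.0, -1.0]]
force: [0.4, -0.2, -1.4]
grip_width: 0.0152
gripper_force: 47.8
```

>>> apply_moves(plan=[-0.002,-0.02,0,0,255,-0.0055,-0.05,0,0,255,-0.0087,-0.08,0,0,255,-0.0087,-0.08,0.04,0,255,-0.0087,-0.08,0.08,0,255,-0.0087,-0.08,0.09,0,255])

```text
time: 31.45
position: [0.4961, -0.2153, 0.1915]
ee_rot: [[0.111, 0.994, 0.008], [0.994, -0.111, -0.003], [-0.002, 0.008, -1.0]]
force: [-0.2, 0.3, -1.1]
grip_width: 0.0152
gripper_force: 47.8
```

```bash
python3 - <<'E'
from h import *
t=snap("top","pics/t10.png")[:,:,::-1]; o=get_obs();p=o["position"];print(o["time"],p,o["force"])
blanks(t)
c2=cv2.resize(t[150:270,180:385],(800,468),interpolation=cv2.INTER_CUBIC)
cv2.imwrite("pics/t10c.png",cv2.convertScaleAbs(c2,alpha=1.4))
E
```

```text
31.5 [ 0.49595331 -0.21511406  0.19141737] [0.53957758 0.35950464 0.32570136]
[312.5 152.5] [ 0.6895 -0.2528] [72. 16.] 1.544 bgr [24 26 50]
```

View pics/t10c.png

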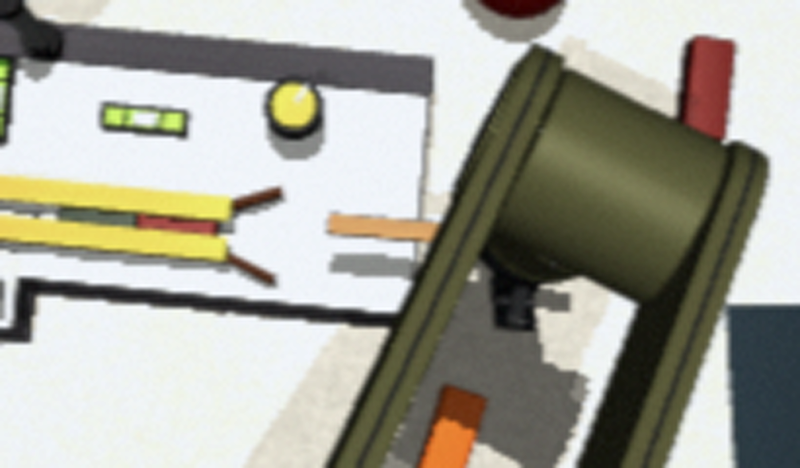

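Both blanks sit inside: red's rear is just past the lip ends (218,225). Next, the stick goes back on the mat.

>>> apply_moves(plan=[-0.118,0.5,0,-0.13,255,-0.118,0.5,0,-0.26,255,-0.118,0.5,0,-0.39,255,-0.118,0.5,0,-0.52,255,-0.118,0.5,0,-0.65,255,-0.118,0.5,0,-0.78,255,-0.118,0.5,0,-0.91,255,-0.118,0.5,0,-1.04,255,-0.118,0.5,0,-1.17,255,-0.118,0.5,0,-1.3,255,-0.118,0.5,0,-1.43,255,-0.118,0.5,0,-1.43,255,-0.118,0.5,0,-1.43,255,-0.118,0.5,-0.05,-1.43,255,-0.118,0.5,-0.1,-1.43,255,-0.118,0.5,-0.13,-1.43,255,-0.118,0.5,-0.14,-1.43,255,-0.118,0.5,-0.149,-1.43,255,-0.118,0.5,-0.149,-1.43,255,-0.118,0.5,-0.149,-1.43,255])

```text
time: 33.5
position: [0.3762, 0.2864, 0.0392]
ee_rot: [[1.0, 0.031, 0.002], [0.031, -1.0, 0.001], [0.002, -0.001, -1.0]]
force: [-0.1, -0.3, -1.2]
grip_width: 0.015
gripper_force: 48.5
```

```bash
python3 - <<'E'
from h import *
o=get_obs();p=o["position"];print(o["time"],p,o["force"],np.arctan2(o["ee_rot"][1][0],o["ee_rot"][0][0]))
t=snap("top","pics/t11.png")[:,:,::-1];blanks(t)
u,v=363,208
c=t[180:250,320:385];w=c.astype(float);print((w.max(2)-w.min(2)>25).sum())
m=((w[...,1]-w[...,0])>20).astype(np.uint8);n,l,st,ce=cv2.connectedComponentsWithStats(m);i=1+np.argmax(st[1:,4])
bx=cv2.boxPoints(cv2.minAreaRect(np.argwhere(l==i)[:,::-1].astype(np.float32)))+[320,180];W=np.array([at("top",*q,.02)[:2] for q in bx])+OFF
print(bx.mean(0),W.mean(0),np.linalg.norm(W[1]-W[0]),np.linalg.norm(W[2]-W[1]),np.arctan2(*(W[1]-W[0])[::-1]))
E
```

```text
33.5 [0.37621445 0.28639439 0.03919952] [-0.12162025 -0.28856564 -1.17918956] 0.03052254319535629
[312.  154.5] [ 0.6832 -0.251 ] [75. 29.] 1.544 bgr [50 54 67]
[360.  173.7] [ 0.6187 -0.3971] [90. 39.] -0.16 bgr [35 37 80]
211
[364.5 207. ] [ 0.5148113  -0.40534444] 0.02143314911802104 0.05547308575961994 -1.5947492311259597
```

>>> apply_moves(plan=[0,0,-0.002,0,255,0,0,-0.003,0,255,0,0,-0.003,0,0,0,0,-0.003,0,0,0,0,-0.003,0,0,0,0,-0.003,0,0,0,0,0.04,0,0,0,0,0.09,0,0,0,0,0.14,0,0])

```text
time: 34.45
position: [0.3743, 0.2856, 0.1791]
ee_rot: [[1.0, 0.031, -0.002], [0.031, -1.0, -0.001], [-0.002, 0.001, -1.0]]
force: [1.3, 0.7, 0.2]
grip_width: 0.0853
gripper_force: 0.0
```

>>> apply_moves(plan=[0.138,-0.692,0,-0.07,0,0.138,-0.692,0,-0.07,0,0.138,-0.692,0,-0.07,0,0.138,-0.692,0,-0.07,0,0.138,-0.692,0,-0.07,0,0.138,-0.692,0,-0.07,0,0.138,-0.692,0,-0.07,0,0.138,-0.692,0,-0.07,0,0.138,-0.692,0,-0.07,0,0.138,-0.692,0,-0.07,0,0.138,-0.692,0,-0.07,0,0.138,-0.692,0,-0.07,0,0.138,-0.692,0,-0.07,0,0.138,-0.692,0,-0.07,0,0.138,-0.692,0,-0.07,0,0.138,-0.692,-0.05,-0.07,0,0.138,-0.692,-0.09,-0.07,0,0.138,-0.692,-0.09,-0.07,0])

```text
time: 36.25
position: [0.5088, -0.402, 0.0819]
ee_rot: [[0.999, -0.04, -0.01], [-0.039, -0.999, 0.01], [-0.011, -0.009, -1.0]]
force: [-2.4, 0.3, -0.0]
grip_width: 0.0854
gripper_force: 0.0
```

```bash
python3 - <<'E'
from h import *
b=snap("side","pics/s12.png")[:,:,::-1]; t=snap("top","pics/t12.png")[:,:,::-1]; o=get_obs();p=o["position"];print(o["time"],p,np.arctan2(o["ee_rot"][1][0],o["ee_rot"][0][0]),o["force"])
u,v=pix("side",[.513,-.405,.026]);print(u,v,pix("side",p))
m=((b[...,1].astype(int)-b[...,0])>25)&(np.abs(b[...,1].astype(int)-b[...,2])<30); m=m.astype(np.uint8)
n,l,st,ce=cv2.connectedComponentsWithStats(m[int(v)-25:int(v)+25,int(u)-35:int(u)+35]);i=1+np.argmax(st[1:,4]);print(st[i],ce[i]+[int(u)-35,int(v)-25])
u,v=int(u),int(v)
R=t[200:300,120:220]
c1=cv2.resize(b[v-60:v+40,u-60:u+40],(400,400),interpolation=cv2.INTER_CUBIC); c2=cv2.resize(R,(400,400),interpolation=cv2.INTER_CUBIC)
cv2.imwrite("pics/s12c.png",cv2.convertScaleAbs(np.hstack([c1,c2]),alpha=1.4))
E
```

```text
36.35 [ 0.5125358  -0.40506538  0.08769637] -0.03895001924719576 [-0.44363906 -0.40401022  0.33455968]
234.71327497773078 307.5518848383259 [233.55476435 292.042312  ]
[39 23  9  8 66] [242.         308.65151515]
```

View pics/s12c.png

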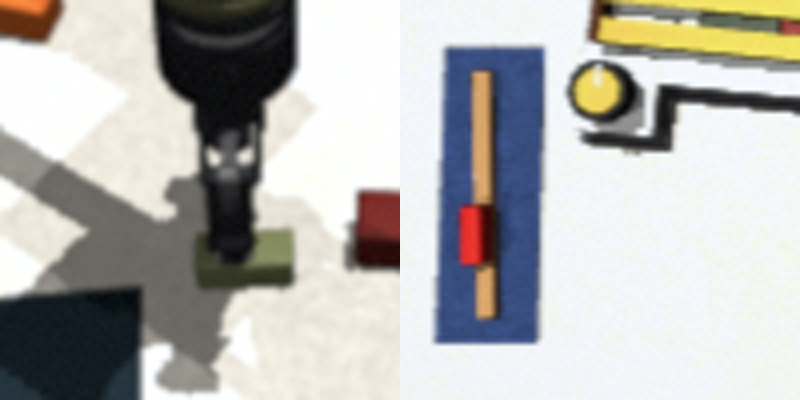

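The left panel shows light green under the fingers, its centre about 3 mm to the right. The right panel shows the stick flat along the mat, near its middle.

>>> apply_moves(plan=[0.003,0,-0.04,0,0,0.003,0,-0.0703,0,0,0.003,0,-0.0703,0,0,0.003,0,-0.0703,0,0,0.003,0,-0.0703,0,255,0.003,0,-0.0703,0,255,0.003,0,-0.0703,0,255,0.003,0,-0.0703,0,255,0.003,0,-0.0703,0,255,0.003,0,-0.0703,0,255,0.003,0,-0.0703,0,255,0.003,0,-0.0703,0,255,0.003,0,-0.03,0,255,0.003,0,0.02,0,255,0.003,0,0.07,0,255,0.003,0,0.07,0,255], newtons=30)

```text
time: 37.95
position: [0.52, -0.4094, 0.1664]
ee_rot: [[0.999, -0.039, 0.011], [-0.039, -0.999, -0.01], [0.012, 0.01, -1.0]]
force: [1.6, -0.7, -1.2]
grip_width: 0.0252
gripper_force: 30.4
```

>>> apply_moves(plan=[-0.013,0.288,0,0.15,255,-0.013,0.288,0,0.3,255,-0.013,0.288,0,0.45,255,-0.013,0.288,0,0.6,255,-0.013,0.288,0,0.75,255,-0.013,0.288,0,0.9,255,-0.013,0.288,0,1.05,255,-0.013,0.288,0,1.2,255,-0.013,0.288,0,1.35,255,-0.013,0.288,0,1.5,255,-0.013,0.288,0,1.5,255,-0.013,0.288,0,1.5,255,-0.013,0.288,0,1.5,255])

```text
time: 39.25
position: [0.5028, -0.1179, 0.1579]
ee_rot: [[0.112, 0.994, -0.001], [0.994, -0.112, 0.0], [0.0, -0.001, -1.0]]
force: [-0.9, -0.8, -0.7]
grip_width: 0.0257
gripper_force: 30.4
```

```bash
python3 - <<'E'
from h import *
o=get_obs();p=o["position"];print(o["time"],p,inS(p),o["grip_width"],np.arctan2(o["ee_rot"][1][0],o["ee_rot"][0][0]),o["force"])
E
```

```text
39.25 [ 0.50276581 -0.11794876  0.15791828] [ -35.40944126 -156.592332  ] 0.02570538221889886 1.4581290446142732 [-0.89827532 -0.84253416 -0.69394525]
```

>>> apply_moves(plan=[0,0,-0.045,0,255,0,0,-0.073,0,255,0,0,-0.0795,0,255,0,0,-0.0795,0,255,0,0,-0.0795,0,255,0,0,-0.0795,0,0,0,0,-0.0795,0,0,0,0,-0.0795,0,0,0,0,-0.0795,0,0,0,0,-0.04,0,0,0,0,0,0,0,0,0,0.02,0,0])

```text
time: 40.45
position: [0.5046, -0.1184, 0.1815]
ee_rot: [[0.11, 0.994, 0.005], [0.994, -0.11, -0.001], [-0.001, 0.005, -1.0]]
force: [1.2, -0.2, 0.3]
grip_width: 0.0856
gripper_force: 0.0
```

>>> apply_moves(plan=[-0.1277,0.4054,0,-0.15,0,-0.1277,0.4054,0,-0.3,0,-0.1277,0.4054,0,-0.45,0,-0.1277,0.4054,0,-0.6,0,-0.1277,0.4054,0,-0.75,0,-0.1277,0.4054,0,-0.9,0,-0.1277,0.4054,0,-1.05,0,-0.1277,0.4054,0,-1.2,0,-0.1277,0.4054,0,-1.35,0,-0.1277,0.4054,0,-1.43,0,-0.1277,0.4054,0,-1.43,0,-0.1277,0.4054,0,-1.43,0])

```text
time: 41.65
position: [0.3748, 0.2884, 0.1784]
ee_rot: [[0.999, 0.033, 0.0], [0.033, -0.999, -0.0], [0.0, 0.0, -1.0]]
force: [0.2, -0.6, -0.2]
grip_width: 0.0855
gripper_force: 0.0
```

```bash
cat >> h.py <<'E'
def deckblank(t):
    # light green blank on deck: olive pixels
    w=t.astype(int); m=((w[...,1]-w[...,0]>18)&(abs(w[...,1]-w[...,2])<25)); R=np.zeros_like(m);R[190:235,230:310]=1
    m=(m&R).astype(np.uint8); n,l,st,ce=cv2.connectedComponentsWithStats(m)
    for i in range(1,n):
        if st[i,4]<25: continue
        bx=cv2.boxPoints(cv2.minAreaRect(np.argwhere(l==i)[:,::-1].astype(np.float32)));W=np.array([at("top",*q,.086)[:2] for q in bx])+OFF
        c=W.mean(0);print("px",bx.mean(0),"stand",inS(c).round(1),"sides",(np.linalg.norm(W[1]-W[0])*1e3).round(1),(np.linalg.norm(W[2]-W[1])*1e3).round(1),"ang",(np.arctan2(*(W[1]-W[0])[::-1])-SA).round(3),"bgr",t[l==i].mean(0).astype(int))
E
python3 - <<'E'
from h import *
t=snap("top","pics/t13.png")[:,:,::-1]; o=get_obs();p=o["position"];print(o["time"],p,np.arctan2(o["ee_rot"][1][0],o["ee_rot"][0][0]),o["force"])
deckblank(t);vials("pics/t13.png")
E
```

```text
41.7 [0.37499625 0.28770072 0.17834153] 0.03443737229810394 [ 0.64795171  0.13807519 -0.49521719]
px [234.5 202.5] stand [-18.  -45.9] sides 26.5 20.6 ang -1.486 bgr [ 66 136 141]
px [273.45493 210.49594] stand [ -31.7 -161.5] sides 24.4 57.3 ang -0.007 bgr [ 93 130 124]
px [234. 213.] stand [-48.9 -47.3] sides 23.4 17.6 ang -1.485 bgr [ 64 133 139]
A lit -36.0 36.5 bubble 1.3068123061013432 rel mid 1.0568123061013432
 b: [ 73  44  55  66  72  73  73  70  64  55  62  90 124 148 154 156 155 154
 152 146 133 102  70  57  55  62  69  72  71  70  66  59  55  82 125 155
 166]
B lit -36.0 27.5 bubble 0.7621273370389089 rel mid 5.012127337038909
 b: [ 99  50  36  49  59  63  64  64  63  63  48  37  56  86 112 129 135 134
 135 138 140 142 119  80  48  41  57  61  61  57  40  24  22  20  28  45
  54]
```

>>> apply_moves(plan=[0,0,-0.05,0,0,0,0,-0.1,0,0,0,0,-0.142,0,0,0,0,-0.142,0,0,0,0,-0.142,0,255,0,0,-0.142,0,255,0,0,-0.142,0,255,0,0,-0.142,0,255,0,0,-0.142,0,255,0,0,-0.142,0,255,0,0,-0.142,0,255,0,0,-0.142,0,255,0,0,-0.142,0,255,0,0,-0.1,0,255,0,0,-0.05,0,255,0,0,0,0,255,0,0,0.006,0,255,0,0,0.006,0,255], newtons=45)

```text
time: 43.5
position: [0.3763, 0.2882, 0.1864]
ee_rot: [[1.0, 0.031, 0.005], [0.031, -1.0, 0.003], [0.005, -0.003, -1.0]]
force: [0.2, 0.9, -0.9]
grip_width: 0.0156
gripper_force: 47.8
```

```bash
python3 - <<'E'
from h import *
o=get_obs();p=o["position"];print(o["time"],p,o["grip_width"],np.arctan2(o["ee_rot"][1][0],o["ee_rot"][0][0]),S(-35,-345))
E
```

```text
43.5 [0.37634025 0.28816449 0.18642987] 0.015632630350734422 0.031068053518257806 [ 0.4827196 -0.3052874]
```

>>> apply_moves(plan=[0.1074,-0.5927,0,0.13,255,0.1074,-0.5927,0,0.26,255,0.1074,-0.5927,0,0.39,255,0.1074,-0.5927,0,0.52,255,0.1074,-0.5927,0,0.65,255,0.1074,-0.5927,0,0.78,255,0.1074,-0.5927,0,0.91,255,0.1074,-0.5927,0,1.04,255,0.1074,-0.5927,0,1.17,255,0.1074,-0.5927,0,1.3,255,0.1074,-0.5927,0,1.43,255,0.1074,-0.5927,0,1.43,255,0.1074,-0.5927,0,1.43,255,0.1074,-0.5927,0,1.43,255,0.1074,-0.5927,0,1.43,255,0.1074,-0.5927,-0.04,1.43,255,0.1074,-0.5927,-0.087,1.43,255,0.1074,-0.5927,-0.087,1.43,255,0.1074,-0.5927,-0.087,1.43,255])

```text
time: 45.4
position: [0.4811, -0.3033, 0.0957]
ee_rot: [[0.109, 0.994, -0.005], [0.994, -0.109, 0.004], [0.003, -0.005, -1.0]]
force: [-0.1, -0.8, -0.9]
grip_width: 0.0155
gripper_force: 47.6
```

```bash
python3 - <<'E'
from h import *
t=snap("top","pics/t14.png")[:,:,::-1];o=get_obs();p=o["position"];print(o["time"],p,inS(p),np.arctan2(o["ee_rot"][1][0],o["ee_rot"][0][0]),o["force"])
deckblank(t)
w=t.astype(int);m=(w[...,2]-w[...,0]>45)&(w[...,2]-w[...,1]>15);R=np.zeros_like(m);R[195:225,285:340]=1
yx=np.argwhere(m&R);print(len(yx),yx.min(0),yx.max(0)); e=yx[yx[:,1]<yx[:,1].min()+2].mean(0);print(inS(at("top",e[1],e[0],.078)[:2]+OFF))
E
```

```text
45.45 [ 0.48271405 -0.30452016  0.09744721] [ -35.08881273 -344.2379046 ] 1.4614930453330275 [ 1.45897802 -0.20539129  0.24833219]
px [235.  202.5] stand [-17.9 -47.4] sides 20.6 29.4 ang 0.093 bgr [ 74 149 154]
px [273.43854 210.67625] stand [ -32.2 -161.5] sides 24.9 56.8 ang -0.007 bgr [102 142 136]
px [234. 213.] stand [-48.9 -47.3] sides 23.4 17.6 ang -1.485 bgr [ 73 147 153]
139 [212 294] [218 328]
[ -35.26710981 -224.13445901]
```

>>> apply_moves(plan=[0.0016,0.015,0,0,255,0.0027,0.025,0,0,255,0.0036,0.033,0,0,255,0.0045,0.041,0,0,255,0.0053,0.049,0,0,255,0.0062,0.057,0,0,255,0.0071,0.065,0,0,255,0.008,0.073,0,0,255,0.0088,0.081,0,0,255,0.0097,0.089,0,0,255,0.0106,0.097,0,0,255,0.0115,0.105,0,0,255,0.0123,0.113,0,0,255,0.0132,0.121,0,0,255])

```text
time: 46.85
position: [0.496, -0.1841, 0.0974]
ee_rot: [[0.109, 0.994, -0.0], [0.994, -0.109, -0.001], [-0.001, 0.0, -1.0]]
force: [-0.8, -3.5, 0.7]
grip_width: 0.0151
gripper_force: 47.9
```

>>> apply_moves(plan=[0.0009,0.008,0,0,255,0.0017,0.016,0,0,255,0.0026,0.024,0,0,255,0.0035,0.032,0,0,255,0.0044,0.04,0,0,255,0.0052,0.048,0,0,255,0.0058,0.053,0,0,255,0.0058,0.053,0,0,255])

```text
time: 47.65
position: [0.5018, -0.1299, 0.0972]
ee_rot: [[0.11, 0.994, -0.0], [0.994, -0.11, 0.001], [0.001, -0.0, -1.0]]
force: [-0.1, 0.2, -0.9]
grip_width: 0.0152
gripper_force: 47.8
```

>>> apply_moves(plan=[-0.002,-0.02,0,0,255,-0.0055,-0.05,0,0,255,-0.0087,-0.08,0,0,255,-0.0087,-0.08,0.04,0,255,-0.0087,-0.08,0.08,0,255,-0.0087,-0.08,0.09,0,255,-0.0087,-0.08,0.09,0,255])

```text
time: 48.35
position: [0.4942, -0.2114, 0.1889]
ee_rot: [[0.11, 0.994, 0.004], [0.994, -0.11, -0.001], [-0.0, 0.004, -1.0]]
force: [0.2, 0.9, -1.5]
grip_width: 0.0151
gripper_force: 47.7
```

```bash
python3 - <<'E'
from h import *
t=snap("top","pics/t15.png")[:,:,::-1];o=get_obs();p=o["position"];print(o["time"],p,inS(p),o["force"])
k=np.arange(-95,145,4.)
def prof(x,z): 
    uv=np.array([pix("top",[*(S(x,y)-OFF),z]) for y in k],np.float32)[None]
    return cv2.remap(t,uv[...,0],uv[...,1],cv2.INTER_LINEAR)[0]
for y,c in zip(k,prof(-35,.086)):print(int(y+60),c.tolist(),end="; ")
E
```

```text
48.4 [ 0.49301172 -0.21073853  0.18725048] [ -35.03277777 -249.89261208] [ 0.57648191  0.37948438 -1.84147979]
-35 [177, 173, 171]; -31 [178, 174, 171]; -27 [178, 174, 172]; -23 [178, 174, 172]; -19 [177, 174, 171]; -15 [177, 174, 171]; -11 [178, 174, 171]; -7 [177, 172, 170]; -3 [161, 158, 155]; 1 [109, 109, 108]; 5 [83, 86, 85]; 9 [67, 72, 71]; 13 [61, 82, 79]; 17 [100, 143, 137]; 21 [107, 150, 144]; 25 [106, 148, 143]; 29 [104, 146, 141]; 33 [103, 146, 140]; 37 [102, 145, 139]; 41 [101, 144, 139]; 45 [102, 145, 140]; 49 [103, 146, 141]; 53 [103, 145, 139]; 57 [103, 147, 141]; 61 [102, 147, 140]; 65 [102, 145, 140]; 69 [90, 130, 127]; 73 [45, 66, 83]; 77 [46, 54, 108]; 81 [53, 60, 120]; 85 [53, 61, 121]; 89 [52, 58, 118]; 93 [52, 57, 117]; 97 [51, 56, 117]; 101 [52, 58, 118]; 105 [50, 59, 118]; 109 [49, 57, 116]; 113 [48, 56, 112]; 117 [47, 56, 112]; 121 [48, 55, 112]; 125 [49, 54, 114]; 129 [42, 48, 104]; 133 [37, 48, 72]; 137 [56, 71, 68]; 141 [62, 77, 71]; 145 [62, 77, 72]; 149 [61, 76, 71]; 153 [61, 76, 70]; 157 [60, 74, 69]; 161 [59, 72, 67]; 165 [59, 74, 69]; 169 [58, 74, 68]; 173 [56, 72, 67]; 177 [54, 69, 65]; 181 [54, 70, 66]; 185 [54, 72, 68]; 189 [53, 68, 65]; 193 [49, 60, 60]; 197 [24, 35, 39]; 201 [12, 28, 36];
```

All three are under the lips with centres at about 43, 103 and 164 mm past the mouth. The stick goes back on the mat.

>>> apply_moves(plan=[-0.118,0.498,0,-0.13,255,-0.118,0.498,0,-0.26,255,-0.118,0.498,0,-0.39,255,-0.118,0.498,0,-0.52,255,-0.118,0.498,0,-0.65,255,-0.118,0.498,0,-0.78,255,-0.118,0.498,0,-0.91,255,-0.118,0.498,0,-1.04,255,-0.118,0.498,0,-1.17,255,-0.118,0.498,0,-1.3,255,-0.118,0.498,0,-1.43,255,-0.118,0.498,0,-1.43,255,-0.118,0.498,0,-1.43,255,-0.118,0.498,-0.05,-1.43,255,-0.118,0.498,-0.1,-1.43,255,-0.118,0.498,-0.13,-1.43,255,-0.118,0.498,-0.14,-1.43,255,-0.118,0.498,-0.149,-1.43,255,-0.118,0.498,-0.152,-1.43,255,-0.118,0.498,-0.152,-1.43,255])

```text
time: 50.4
position: [0.3742, 0.2855, 0.037]
ee_rot: [[1.0, 0.031, -0.001], [0.031, -1.0, -0.001], [-0.001, 0.001, -1.0]]
force: [-3.8, -4.5, 11.3]
grip_width: 0.0155
gripper_force: 50.6
```

>>> apply_moves(plan=[0,0,0,0,255,0,0,0,0,0,0,0,0,0,0,0,0,0,0,0,0,0,0,0,0,0,0,0.05,0,0,0,0,0.1,0,0,0,0,0.15,0,0,0,0,0.2,0,0,0,0,0.23,0,0,0,0,0.23,0,0])

```text
time: 51.5
position: [0.3778, 0.2885, 0.2705]
ee_rot: [[0.999, 0.031, 0.009], [0.031, -1.0, 0.006], [0.01, -0.006, -1.0]]
force: [0.6, 0.4, -0.6]
grip_width: 0.0855
gripper_force: 0.0
```

```bash
python3 - <<'E'
from h import *
t=snap("top","pics/t16.png")[:,:,::-1];b=snap("side","pics/s16.png")[:,:,::-1];o=get_obs();p=o["position"];print(o["time"],p,o["q"],o["force"])
# pin: orange
for im,n,R,z in((t,"top",(140,175,125,165),.225),(b,"side",(100,140,240,290),.205)):
    w=im.astype(int);m=(w[...,2]-w[...,0]>50)&(w[...,2]-w[...,1]>25);M=np.zeros_like(m);M[R[0]:R[1],R[2]:R[3]]=1
    yx=np.argwhere(m&M);print(n,len(yx),yx.min(0),yx.max(0),yx.mean(0),at(n,*yx.mean(0)[::-1],z)[:2]+OFF)
print("hinge",S(107,110),"pin@ pred side",pix("side",[.667,.2145,.205]), "arm0 dir", S(22,110),S(-48,110))
w=t.astype(int);m=(w[...,2]-w[...,0]>25)&(w[...,2]-w[...,1]>10);M=np.zeros_like(m);M[210:285,132:150]=1
yx=np.argwhere(m&M);print("stick px",yx.min(0),yx.max(0),yx[yx[:,0]<yx[:,0].min()+3].mean(0),yx[yx[:,0]>yx[:,0].max()-3].mean(0))
E
```

```text
51.6 [0.37519471 0.28684165 0.26580913] [ 5.63259410e-01  1.44661395e-01  1.67630702e+00 -9.15634079e-06
  1.31895066e+00  2.10314986e+00] [-0.54739649 -0.1223975  -0.73115012]
top 54 [146 142] [164 156] [153.01851852 148.72222222] [0.65523409 0.20511743]
side 8 [110 269] [112 271] [110.875 269.875] [0.67262043 0.2500861 ]
hinge [0.67327446 0.1316083 ] pin@ pred side [270.04587348 115.37620283] arm0 dir [0.58877681 0.14083576] [0.5191905  0.14843485]
stick px [218 135] [279 143] [219.25       140.08333333] [278. 141.]
```

>>> apply_moves(plan=[0.292,-0.0725,0,0.14,0,0.292,-0.0725,0,0.28,0,0.292,-0.0725,0,0.42,0,0.292,-0.0725,0,0.56,0,0.292,-0.0725,0,0.7,0,0.292,-0.0725,0,0.84,0,0.292,-0.0725,0,0.98,0,0.292,-0.0725,0,1.12,0,0.292,-0.0725,0,1.26,0,0.292,-0.0725,0,1.4,0,0.292,-0.0725,0,1.54,0,0.292,-0.0725,0,1.61,0,0.292,-0.0725,0,1.61,0,0.292,-0.0725,0,1.61,0])

```text
time: 53.0
position: [0.6663, 0.214, 0.263]
ee_rot: [[-0.068, 0.998, -0.004], [0.998, 0.068, -0.001], [-0.001, -0.004, -1.0]]
force: [0.1, 0.8, 0.4]
grip_width: 0.0855
gripper_force: 0.0
```

```bash
python3 - <<'E'
from h import *
o=get_obs();p=o["position"];print(o["time"],p,o["q"],np.arctan2(o["ee_rot"][1][0],o["ee_rot"][0][0]))
b=snap("side","pics/s17.png")[:,:,::-1].astype(int)
m=(b[...,2]-b[...,0]>40)&(b[...,2]-b[...,1]>20);yx=np.argwhere(m);yx=yx[(yx[:,0]>95)&(yx[:,0]<140)&(yx[:,1]>255)&(yx[:,1]<285)];print(len(yx),yx.min(0) if len(yx) else 0,yx.max(0) if len(yx) else 0,pix("side",[.667,.2145,.225]),pix("side",[.667,.2145,.176]),pix("side",p))
t=snap("top","pics/t17.png")[:,:,::-1].astype(int)
m=(t[...,2]-t[...,0]>25)&(t[...,2]-t[...,1]>10);M=np.zeros_like(m);M[210:285,130:152]=1
yx=np.argwhere(m&M);e0=yx[yx[:,0]<yx[:,0].min()+3].mean(0);e1=yx[yx[:,0]>yx[:,0].max()-3].mean(0)
print("stick ends",at("top",*e0[::-1],.019)[:2]+OFF,at("top",*e1[::-1],.019)[:2]+OFF,"mat c",[.404,.286])
E
```

```text
53.0 [0.66628679 0.21402632 0.26303281] [ 2.50474192e-01  4.74084301e-01  1.18909899e+00 -1.31914086e-06
  1.48218083e+00  1.82219159e-01] 1.6390527483140072
20 [111 269] [122 270] [270.19186353 110.03668745] [269.83928127 122.93221313] [270.28113446  99.65151516]
stick ends [0.4898637  0.28619772] [0.31400266 0.2800329 ] mat c [0.404, 0.286]
```

>>> apply_moves(plan=[0,0,-0.03,0,0,0,0,-0.058,0,0,0,0,-0.058,0,0,0,0,-0.058,0,255,0,0,-0.058,0,255,0,0,-0.058,0,255,0,0,-0.058,0,255,0,0,-0.058,0,255,0,0,-0.058,0,255,0,0,-0.058,0,255,0,0,-0.058,0,255,0,0,-0.058,0,255], newtons=20)

```text
time: 54.3
position: [0.6674, 0.2144, 0.2085]
ee_rot: [[-0.07, 0.998, 0.002], [0.998, 0.07, 0.001], [0.0, 0.002, -1.0]]
force: [-1.3, 0.2, 4.9]
grip_width: 0.0152
gripper_force: 21.7
```

>>> apply_moves(plan=[-0.0101,-0.0014,0,0.12,255,-0.02,-0.004,0,0.24,255,-0.0294,-0.0077,0,0.36,255,-0.0384,-0.0126,0,0.48,255,-0.0467,-0.0185,0,0.6,255,-0.0543,-0.0253,0,0.72,255,-0.061,-0.033,0,0.84,255,-0.0667,-0.0414,0,0.96,255,-0.0713,-0.0505,0,1.08,255,-0.0713,-0.0505,0,1.08,255])

```text
time: 55.3
position: [0.5967, 0.1632, 0.2085]
ee_rot: [[-0.913, 0.409, 0.003], [0.409, 0.913, 0.0], [-0.003, 0.002, -1.0]]
force: [1.2, 0.7, 4.7]
grip_width: 0.0152
gripper_force: 21.6
```

```bash
python3 - <<'E'
from h import *
o=get_obs();p=o["position"];print(o["time"],p,o["grip_width"],o["force"]);d=np.array(p[:2])-S(107,110);print(np.linalg.norm(d),np.pi-.109-np.arctan2(d[1],d[0]))
E
```

```text
55.3 [0.59670456 0.16315201 0.20846104] 0.015228615588502543 [1.17300929 0.71028355 4.73823035]
0.08281277903976157 0.28177378691899113
```

>>> apply_moves(plan=[-0.0036,-0.0096,0,0.12,255,-0.0059,-0.0195,0,0.24,255,-0.0066,-0.0235,0,0.28,255,-0.0069,-0.0262,0,0.3,255,-0.0071,-0.0296,0,0.3,255,-0.0071,-0.0296,0,0.3,255])

```text
time: 55.9
position: [0.5901, 0.1351, 0.2084]
ee_rot: [[-0.992, 0.123, 0.003], [0.123, 0.992, 0.002], [-0.003, 0.002, -1.0]]
force: [2.4, 2.3, 6.5]
grip_width: 0.0153
gripper_force: 21.8
```

```bash
python3 - <<'E'
from h import *
o=get_obs();p=o["position"];print(o["time"],p,o["grip_width"],o["force"],o["torque"]);d=np.array(p[:2])-S(107,110);print(np.linalg.norm(d),np.pi-.109-np.arctan2(d[1],d[0]))
E
```

```text
55.9 [0.59009152 0.13511596 0.20840106] 0.0152774265225372 [2.3545868  2.30238293 6.45333176] [ 0.34459827 -0.1396981   0.24867715]
0.08325686571521602 -0.06685691404161398
```

>>> apply_moves(plan=[0,-0.003,0,0,255,0,-0.006,0,0,255,0,-0.006,0,0,255])

```text
time: 56.2
position: [0.5895, 0.1293, 0.2084]
ee_rot: [[-0.992, 0.123, 0.002], [0.123, 0.992, 0.002], [-0.002, 0.002, -1.0]]
force: [0.5, 2.4, 6.6]
grip_width: 0.0149
gripper_force: 21.9
```

>>> apply_moves(plan=[0,-0.005,0,0.05,255,0.0005,-0.01,0,0.1,255,0.0005,-0.01,0,0.1,255])

```text
time: 56.5
position: [0.5901, 0.1189, 0.2084]
ee_rot: [[-1.0, 0.023, 0.002], [0.023, 1.0, 0.001], [-0.002, 0.001, -1.0]]
force: [-0.4, 1.2, 7.2]
grip_width: 0.0154
gripper_force: 21.9
```

```bash
python3 - <<'E'
from h import *
o=get_obs();p=o["position"];print(o["time"],p,o["force"],o["torque"]);d=np.array(p[:2])-S(107,110);print(np.linalg.norm(d),np.pi-.109-np.arctan2(d[1],d[0]))
b=snap("side","pics/s18.png")[:,:,::-1];t=snap("top","pics/t18.png")[:,:,::-1]
# bright ring pixels of lens frame around predicted
print(pix("top",[*(S(-48,110)-OFF),.171]),pix("side",[*(S(-48,110)-OFF),.171]))
E
```

```text
56.5 [0.59010505 0.11892175 0.20840101] [-0.35977168  1.16954824  7.15648122] [0.27672123 0.04662503 0.17182219]
0.08413143756363037 6.022813568546633
[174.55251845 205.75824873] [227.12334217 136.34452522]
```

>>> apply_moves(plan=[0.0005,-0.006,0,0.07,255,0.002,-0.0123,0,0.15,255,0.002,-0.0123,0,0.15,255])

```text
time: 56.9
position: [0.5926, 0.1074, 0.2084]
ee_rot: [[-0.992, -0.127, 0.003], [-0.127, 0.992, 0.003], [-0.003, 0.003, -1.0]]
force: [1.3, 3.6, 6.7]
grip_width: 0.0154
gripper_force: 22.0
```

>>> apply_moves(plan=[0.002,-0.006,0,0.07,255,0.0046,-0.0118,0,0.15,255,0.0046,-0.0118,0,0.15,255])

```text
time: 57.2
position: [0.5938, 0.1074, 0.2083]
ee_rot: [[-0.962, -0.274, -0.003], [-0.274, 0.961, 0.025], [-0.003, 0.025, -1.0]]
force: [-7.0, 35.5, 9.0]
grip_width: 0.0154
gripper_force: 28.9
```

The stop is reached: the pin no longer moves and the force is rising. Relaxing, releasing and retreating.

>>> apply_moves(plan=[-0.0045,0.0115,0,-0.13,255,-0.0045,0.0115,0,-0.13,255,-0.0045,0.0115,0,-0.13,0,-0.0045,0.0115,0,-0.13,0,-0.0045,0.0115,0,-0.13,0,-0.0045,0.0115,0,-0.13,0,-0.0045,0.0115,0.05,-0.13,0,-0.0045,0.0115,0.09,-0.13,0])

```text
time: 58.0
position: [0.5906, 0.105, 0.2973]
ee_rot: [[-0.989, -0.148, -0.003], [-0.148, 0.989, -0.0], [0.003, 0.0, -1.0]]
force: [1.2, 0.7, 0.6]
grip_width: 0.0853
gripper_force: 0.0
```

>>> apply_moves(plan=[-0.1,-0.3,0.02,0,0,-0.1,-0.3,0.02,0,0,-0.1,-0.3,0.02,0,0,-0.1,-0.3,0.02,0,0,-0.1,-0.3,0.02,0,0,-0.1,-0.3,0.02,0,0,-0.1,-0.3,0.02,0,0,-0.1,-0.3,0.02,0,0,-0.1,-0.3,0.02,0,0,-0.1,-0.3,0.02,0,0,-0.1,-0.3,0.02,0,0,-0.1,-0.3,0.02,0,0])

```text
time: 59.2
position: [0.4916, -0.1934, 0.3172]
ee_rot: [[-0.989, -0.15, -0.0], [-0.15, 0.989, 0.0], [0.0, 0.0, -1.0]]
force: [-0.2, 0.6, -0.4]
grip_width: 0.0856
gripper_force: 0.0
```

```bash
python3 - <<'E'
from h import *
o=get_obs();print(o["time"],o["position"],o["force"],o["qd"])
vials("pics/t19.png");t=cv2.imread("pics/t19.png").astype(int)
m=(t[...,2]-t[...,0]>50)&(t[...,2]-t[...,1]>25)&(t[...,2]>100)
n,l,st,ce=cv2.connectedComponentsWithStats(m.astype(np.uint8)[140:230,140:300])
for i in range(1,n):
    if st[i,4]>4:
        c=ce[i]+[140,140];print(c,st[i,4],t[int(c[1]),int(c[0])],at("top",*c,.225)[:2]+OFF)
d=np.array([.5926,.1074])-S(107,110);print("pin expected",[.5926,.1074],np.arctan2(d[1],d[0])%(2*np.pi))
k=np.arange(-64,145,8.)
uv=np.array([pix("top",[*(S(-35,y)-OFF),.086]) for y in k],np.float32)[None];print([(int(y+60),*c.tolist()) for y,c in zip(k,cv2.remap(cv2.imread("pics/t19.png"),uv[...,0],uv[...,1],1)[0])])
m=(t[...,2]-t[...,0]>25)&(t[...,2]-t[...,1]>10);M=np.zeros_like(m);M[210:285,130:152]=1
yx=np.argwhere(m&M);e0=yx[yx[:,0]<yx[:,0].min()+3].mean(0);e1=yx[yx[:,0]>yx[:,0].max()-3].mean(0)
print("stick ends",at("top",*e0[::-1],.019)[:2]+OFF,at("top",*e1[::-1],.019)[:2]+OFF)
E
```

```text
59.2 [ 0.4915844  -0.19337768  0.31719681] [-0.19351947  0.56381374 -0.42714705] [-0.00336896 -0.00089951 -0.00084563 -0.00132323  0.00071948 -0.00103857]
A lit -36.0 36.5 bubble 1.5132188344268618 rel mid 1.2632188344268618
 b: [ 80  48  60  73  81  81  81  78  73  63  70  98 134 159 165 168 167 165
 164 158 146 116  81  63  58  66  75  78  77  77  71  64  60  90 135 166
 178]
B lit -36.0 30.5 bubble 0.640638334186721 rel mid 3.390638334186721
 b: [108  55  39  52  64  69  71  70  69  69  53  40  61  94 122 138 145 145
 147 149 151 155 130  87  52  45  62  68  70  69  68  67  63  48  40  51
  58]
[153.91666667 157.58333333] 12 [ 47 105 138] [0.64265347 0.19129374]
[154.88888889 162.66666667] 9 [ 59 128 157] [0.62902374 0.18863788]
[185.27586207 175.27586207] 29 [ 43 110 167] [0.59354374 0.10874837]
[217.34285714 200.97142857] 35 [ 60 136 168] [0.52427703 0.02577621]
[140.56521739 224.2173913 ] 23 [ 74 115 150] [0.46884281 0.22470077]
pin expected [0.5926, 0.1074] 3.4331171891036782
[(-4, 154, 151, 148), (4, 85, 88, 87), (12, 60, 73, 72), (20, 106, 149, 143), (28, 105, 148, 142), (36, 103, 146, 140), (44, 101, 144, 138), (52, 101, 143, 138), (60, 85, 122, 117), (68, 31, 47, 45), (76, 38, 42, 52), (84, 165, 167, 166), (92, 93, 93, 103), (100, 88, 88, 100), (108, 89, 88, 100), (116, 89, 88, 100), (124, 88, 87, 99), (132, 87, 87, 92), (140, 94, 95, 92), (148, 100, 102, 99), (156, 118, 123, 118), (164, 117, 122, 119), (172, 163, 167, 165), (180, 62, 75, 72), (188, 53, 69, 64), (196, 33, 43, 46), (204, 15, 30, 48)]
stick ends [0.49293697 0.28874748] [0.31365071 0.28397804]
```

```bash
python3 -c "
from rig import ticket
print(ticket.job_done())"
```

```text
the job is handed in; nothing more can be done
None
```

The job is handed in, at about 59 s of robot time: both bubbles are between their lines, all three blanks are under the lips, the stick is back on its mat and the magnifier is at its stop. My last camera measurements agree with all of that, but no verdict came back.

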